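Clamp a tumbler barrel under the sprung hold-down bar

ROBOT

A 6-joint arm with a two-finger parallel gripper is mounted at the origin on the work surface. World frame = base frame: x ahead of the robot, y to its left, z up, the work surface at z = 0. Lengths are in m, angles in rad, forces in N, time in s.
With the tool pointing down it reaches from about 0.425 to 0.95 m from the base axis. Payload 14.7 kg.
Tool frame: the origin (TCP) lies on the centre line of the jaws, within the pads' length; the fingertips stand 17 mm ahead of it and the grasp point (between the pads) lies 2 mm behind it; z points along the fingers, x is the direction in which the jaws open and shut, and the axes are right-handed (so a half turn about z gives the same grasp; the last joint's range is limited). The gripper opens to 85 mm and grips with 20 to 120 N. Pads are 22 mm wide; open, the fingers measure 114 mm over their backs; the gripper's body (76 mm by 85 mm) begins 54 mm behind the grasp point. The pads swing forward as they close: fully open they stand 13 mm farther back than shut.
Start: joints at [-1.368, 0.48, 1.596, -0, 1.065, -0.047], TCP at [0.161, -0.63, 0.248] pointing down, gripper open.
Joint ranges: [-2.75, 2.75], [-0.82, 2.05], [0.23, 2.67], [-1.56, 4.7], [0.09, 2.69], [-2.92, 2.92]. Speed limits (rad/s): [1.89, 1.89, 2.39, 3.01, 3.01, 3.01].

INTERFACE

Orientations are given as a unit quaternion [w, x, y, z].
In Python, from plant import arm, viewer gives the robot as it stands. The module is installed in compiled form; this text tells all that it offers.
- The arm moves only by the shell command python3 -m jog 'ROWS' [FORCE]. ROWS is JSON, a list of rows, each a list of 3 entries, a list of its own where there are three numbers: the closure, from 0 (fully open) to 1 (shut), then the shift along the tool's x, y, z in units of 30 mm (1.0 is 30 mm), then the turn, a rotation vector about the tool's x, y, z in degrees. A call has 1 to 10 rows; each row is the pose to reach, as a shift and turn from the pose measured when the call began, along the tool's axes at that moment; what a row does not reach only later rows make up. A row lasts 1/12 s, in which the tool goes at most 41.7 mm and 7.16 degrees, less where a joint would pass 70% of its speed; a pose out of reach is approached as far as the arm can. A call with a gripper value outside its range is refused whole. The fingers move at their own pace and stop on an object; FORCE is the grip in N (left out, the last holds). Time passes only in rows, so rows that repeat a pose let the fingers close. It gives the time, the measured TCP pose, the force and the opening at its end, in the units of the state.
- arm.state(): the state, without advancing time (a new reading comes with each control period).
- viewer.snapshot(name): name is "side" or "top"; returns a dict with "color" (384x512x3 uint8, red, green, blue), "range_z" (384x512 float32, m along the optical axis (not along the pixel's ray), 0 where there is no reading), "camera_matrix" (3x3 intrinsics, pixels), "extrinsics" (4x4, takes a point from camera to world coordinates). Camera axes: x right, y up, looking along -z (the intrinsics and any distortion apply to the point x, -y, -z); pixel columns grow to the right and rows downward; lengths in m; the calibration is good to about 2 mm. A picture is of the moment at which its call begins.
- arm.close_job(): hands the job in, once; it reports no verdict.
The state is a dict: "t": time; "q": joint angles; "qvel": joint speeds; "joint_efforts": joint torques, N m; "position": TCP position; "eef_rot": TCP orientation; "ft_force": force on the tool from outside, world axes, zero at the start; "torque": the same for the moment, N m; "width": finger opening in m.
Only numpy, scipy, OpenCV 4.12 (cv2) and the standard library are available. Lean on these libraries where they do the work, as an engineer would, in place of code of your own. Each camera call takes 0.05 s, during which the arm holds its last target.

TASK

Load the small rock tumbler: lift its sprung hold-down bar out of the fork and swing it right aside, parallel to the rollers, then lay the barrel from the wooden chocks lengthwise on the two rollers and slide it along until it just meets the end stop, without shoving the stop along. Swing the bar back over the barrel and lower it gently into its fork so that its spring holds the barrel down; never let the bar snap down or force it onto the barrel, and leave the other things on the board alone.

Things in the scene. Friction and masses are not known exactly. Their poses are not given: they have to be found in the camera images.
- tumbler: Small rock tumbler, grey base plate 300 x 220 x 14 fixed to the board. Origin on the board, x along the rollers towards the end stop and the grey motor box (box at x 114..190, y +-75, 99 high), y to its left, z up. Two rubber rollers d 20 along x, from x = -80 to 103, at y = +-24, axes 45 high. Roller end plates at x = -85 and 108, 60 high
- bed (a point): Point over the rollers, at the tumbler's x = y = 0, 78 high: the axis of a barrel lying on them runs through it along x. End stop: steel disc d 48 on this axis, facing -x; its face is 67 to 91 along x from this point, not reported, to be found by touch. Friction holds it on its rod: it slides at about 16 N and must not be shoved more than 3 mm
- post_top (a point): top of the bar's guide post, 170 high, d 14 (the bar's sleeve on it d 24), at the tumbler's x = 20, y = 80. The bar slides up it and swings about it
- fork (a point): midway between the tops of the two fork prongs that keep the bar from swinging, 122 high, at the tumbler's x = 20, y = -80. Prongs 6 (x) by 10 (y), 22 apart; the bar between them is 14 wide
- bar_lift (a joint): height of the bar, m: 0 = down (its underside 100 above the board), 0.040 = top stop. Rests at about 0.009 on a barrel on the rollers. Over 0.022 it clears the fork, over 0.009 a barrel. Spring and weight pull it down, 8 N at 0, 11 N at 0.03. Nothing holds it up: let go anywhere it goes down, and from more than about 3 mm it snaps (over 0.35 m/s). Pressing it on the barrel over 25 N is forcing it
- bar_swing (a joint): swing of the bar about the guide post, rad: 0 = across the rollers in the fork (bar points along the tumbler's -y), grows clockwise seen from above, 1.57 = pointing along the tumbler's -x, beside the rollers; stops at 1.95. Right aside is over 1.3. Light friction, it stays where it is left
- knob (a point): black round grip knob on top of the bar, d 22, 36 high, 120 from the guide post's axis. The point lies 22 above the bar's top face, 14 below the knob's top. Its axes turn with the bar: at swing 0 x is the tumbler's x. Steel bar 14 wide, 10 thick, running from the post to 175 from its axis
- barrel_center (a point): centre of the tumbler barrel: black rubber cylinder d 62, 100 long in all, the last 12 of it a steel lid d 52 at +x; x along its axis. 0.3 to 0.65 kg. It starts lying between two wooden strips (their tops 13 above the board) on a plywood plate, its axis 35 above the board. Either end may face the stop. Under its own weight it drags on the rollers with up to 6 N
- lid0: bystander, leave alone: one of two orange rubber barrel lids, d 72, 22 high, lying flat. Origin at its underside
- lid1: bystander, leave alone: the other orange rubber barrel lid, same size. Origin at its underside
- canister: bystander, leave alone: tin lidded canister, dull silver, d 80, 108 high. Origin at its underside
- funnel: bystander, leave alone: blue plastic funnel standing on its mouth, d 96, 105 high. Origin at its underside
- egg: bystander, leave alone: rusty red jasper egg upright in a cork ring, d 48, 53 high. Origin at its underside
- grit_jar: bystander, leave alone: jar, d 60, 90 high. Origin at its underside
- spanner: bystander, leave alone: steel spanner lying flat. Origin at its underside
There are look-alikes about, which are no part of the job. Leave any pink or yellow look-alike of the part that bears barrel_center alone.

How it is judged:
On the way, in this order (a step that is already met when the one before it is completed fails the run):
1. the bar is swung right aside (over 1.3 rad) while the rollers are still empty (value of joint bar_swing above 1.3 rad and horizontal distance between barrel_center and tumbler above 0.12 m), for 0.2 s.
2. with the bar still aside, the barrel lies on the rollers, let go, its end against the stop (within about 2 mm) (y of barrel_center in the frame of tumbler between -0.003 and 0.003 m and z of barrel_center in the frame of tumbler between 0.0755 and 0.0805 m and angle between the x axis of barrel_center and the x axis of tumbler, either way round below 0.06 rad and horizontal distance between stop_c0 and barrel_center below 0.0562 m and value of joint bar_swing above 1.3 rad and contact force between barrel and the fingers below 0.1 N), for 0.2 s.
At the end, for the whole second after the job is handed in: The barrel rests along the rollers (within 3 mm sideways, 2.5 mm in height, 3.5 degrees), its end within 2 mm of the end stop; the bar is back across it in the fork (swing within 0.05 rad of 0), down on the barrel (lift 0.005 to 0.013 m), its spring pressing it with over 3 N (y of barrel_center in the frame of tumbler between -0.003 and 0.003 m and z of barrel_center in the frame of tumbler between 0.0755 and 0.0805 m and angle between the x axis of barrel_center and the x axis of tumbler, either way round below 0.06 rad and horizontal distance between stop_c0 and barrel_center below 0.0562 m and value of joint bar_swing between -0.05 and 0.05 rad and value of joint bar_lift between 0.005 and 0.013 m and contact force between bar_swing and barrel above 3 N and linear speed of barrel below 0.01 m/s); the robot touches nothing.
It fails at once if the end stop is shoved along its rod by more than 3 mm (distance of stop_c0 from where it was at the start of the episode above 0.003 m).
It fails at once if the bar snaps down (faster than 0.35 m/s) (velocity of joint bar_lift below -0.35 m/s).
It fails at once if the bar is forced onto the barrel with more than 25 N (contact force between bar_swing and barrel above 25 N).
It fails at once if a bystander is moved more than 2 cm (distance of any of lid0, lid1, canister, funnel, egg, grit_jar, spanner from where it was at the start of the episode above 0.02 m).
It also fails if it takes over 72 s, if anything falls off the work surface, if the arm or the gripper's body presses on something with over 40 N, if the wrist force passes 120 N, or if a joint passes its speed limit or range.

## Working session

There is one attempt and no reset: what is moved stays moved. The work goes in short steps, Python scripts to look and compute and a shell command to move; the robot and the scene stay as the last step left them, time stands still between calls to the robot, and variables do not carry over. Pictures are saved under pics/ and viewed, and the job is handed in when it is done.

```bash
ls; mkdir -p pics
python3 - <<'E'
from plant import arm, viewer
import cv2
print(arm.state())
for n in("side","top"):
    s=viewer.snapshot(n)
    cv2.imwrite(f"pics/{n}0.png",cv2.resize(s["color"][:,:,::-1],(768,576),interpolation=cv2.INTER_CUBIC))
    print(n,s["camera_matrix"],s["extrinsics"])
E
```

```text
pics
{'t': 0.0, 'q': array([-1.36761478e+00,  4.80834347e-01,  1.59688387e+00, -4.62631902e-07,
        1.06508920e+00, -4.65903735e-02]), 'qvel': array([ 1.25653185e-03,  4.77814971e-04, -1.57377438e-03, -4.19488378e-04,
        2.63671631e-05,  6.38921696e-04]), 'joint_efforts': array([ 9.23151383e-04, -9.50645471e+01, -4.30171859e+01, -6.38830352e-04,
        1.20230560e-02,  5.51030240e-06]), 'position': array([ 0.16061526, -0.62943513,  0.24766702]), 'eef_rot': array([-3.94421692e-04,  7.89678010e-01, -6.13521208e-01, -4.61891542e-04]), 'ft_force': array([-0.55780406,  0.40571875,  0.55606446]), 'torque': array([-0.00648944, -0.00300117, -0.08261136]), 'width': 0.08548074872434107}
side [[405.67347712   0.         255.51375711]
 [  0.         405.67347712 188.85767203]
 [  0.           0.           1.        ]] [[-0.9978137   0.0510341  -0.04199225  0.44621205]
 [-0.06486493 -0.63448261  0.77021059  0.9415603 ]
 [ 0.01266365  0.7712505   0.63640576  0.92256839]
 [ 0.          0.          0.          1.        ]]
top [[382.37265385   0.         252.59506107]
 [  0.         382.37265385 196.18930203]
 [  0.           0.           1.        ]] [[ 1.21273605e-02  9.90018105e-01 -1.40417516e-01  3.30772799e-01]
 [-9.99926458e-01  1.19974047e-02 -1.77200647e-03 -4.66688451e-02]
 [-6.96727213e-05  1.40428679e-01  9.90090794e-01  1.32146281e+00]
 [ 0.00000000e+00  0.00000000e+00  0.00000000e+00  1.00000000e+00]]
```

View pics/side0.png

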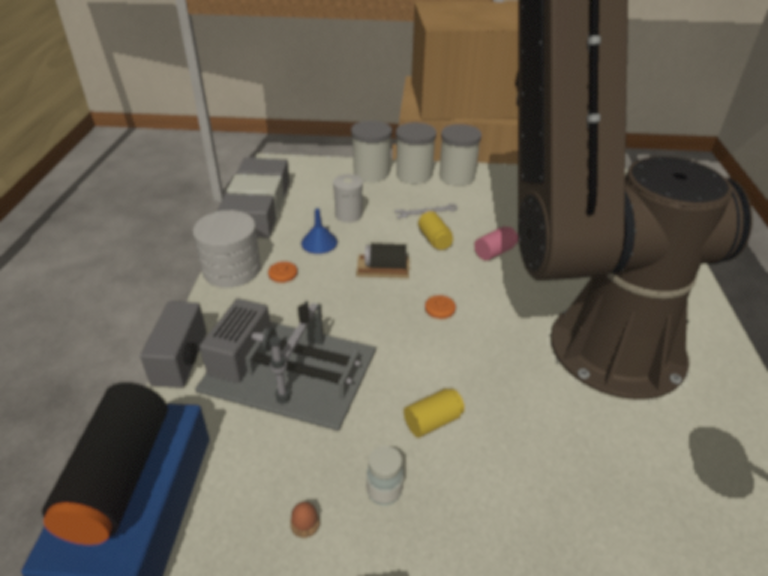

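View pics/top0.png

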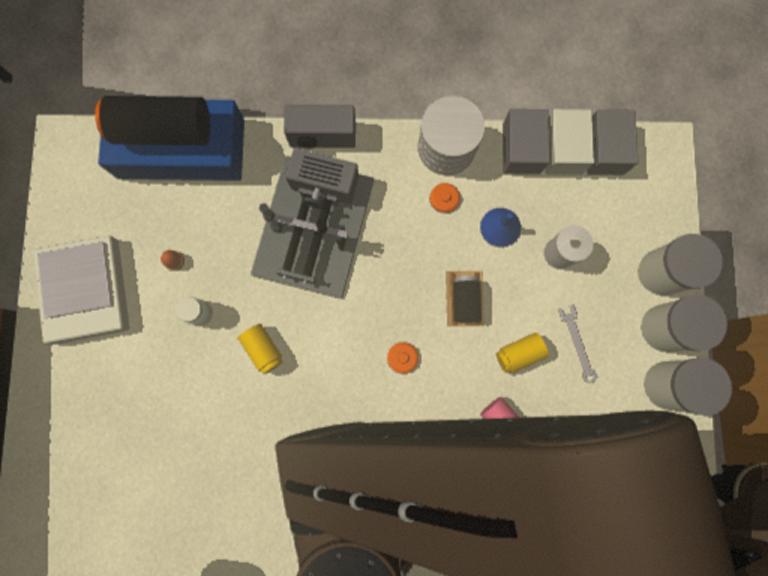

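The candidates for the barrel in the top picture are: black on wooden chocks (466,297), yellow (260,349), yellow (522,353), pink (500,408) and the big black drum on the blue mill (150,120). By the description it is the black one on the chocks at (466,297). I'll check that in a close crop and measure with the cloud.

```bash
cat > h.py <<'E'
import numpy as np, cv2
from plant import arm, viewer
def cloud(s):
    K=s["camera_matrix"];E=s["extrinsics"];d=s["range_z"];v,u=np.mgrid[0:384,0:512]
    P=np.stack([(u-K[0,2])/K[0,0]*d,-(v-K[1,2])/K[1,1]*d,-d],-1)
    W=P@E[:3,:3].T+E[:3,3]; W[d<=0]=np.nan
    return W
def proj(s,p):
    E=s["extrinsics"];c=(np.asarray(p)-E[:3,3])@E[:3,:3];K=s["camera_matrix"]
    return K[0,0]*c[...,0]/-c[...,2]+K[0,2], -K[1,1]*c[...,1]/-c[...,2]+K[1,2]
def crop(s,box,k,name):
    u0,v0,u1,v1=box
    cv2.imwrite(name,cv2.resize(s["color"][v0:v1,u0:u1,::-1],None,fx=k,fy=k,interpolation=cv2.INTER_CUBIC))
E
python3 - <<'E'
from h import *
s=viewer.snapshot("top"); crop(s,(160,90,340,225),4,"pics/c1.png")
W=cloud(s)
np.save("top.npy",W)
# barrel
for (u,v) in [(311,200),(311,192),(311,210),(300,198),(322,198),(311,220),(340,150),(297,132),(268,238),(300,190)]:
    print(u,v,W[v,u].round(4))
sub=W[90:205,160:260].reshape(-1,3)
sub=sub[~np.isnan(sub[:,0])]
m=(sub[:,2]>0.008)&(sub[:,2]<0.02)
print("plate",m.sum(),np.median(sub[m],0))
r=cv2.minAreaRect(sub[m][:,:2].astype(np.float32)*1000);print(r)
sb=W[175:225,290:330].reshape(-1,3);m=(sb[:,2]>.045);print(m.sum(),np.nanmean(sb[m],0),np.nanmax(sb[:,2]),cv2.minAreaRect(sb[m][:,:2].astype(np.float32)*1000))
m=(sb[:,2]>.003);print(cv2.minAreaRect(sb[m][:,:2].astype(np.float32)*1000))
s=viewer.snapshot("side"); crop(s,(120,110,300,290),4,"pics/c2.png")
np.save("side.npy",cloud(s))
E
```

```text
311 200 [ 0.4985 -0.2381  0.0654]
311 192 [ 0.5254 -0.2384  0.0646]
311 210 [ 0.465  -0.2374  0.0676]
300 198 [ 0.5128 -0.2088  0.0073]
322 198 [ 0.5146 -0.2863  0.0009]
311 220 [ 0.4378 -0.248  -0.0041]
340 150 [ 0.6748 -0.3417  0.0476]
297 132 [ 0.7456 -0.198   0.0197]
268 238 [ 0.3728 -0.098   0.0263]
300 190 [ 0.5418 -0.2097  0.0018]
plate 3018 [0.63844315 0.11117071 0.01370447]
((698.0228881835938, 139.1439971923828), (320.6142578125, 368.8155822753906), 86.98120880126953)
496 [ 0.50254171 -0.24018166  0.05999313] 0.07008490042251458 ((505.05511474609375, -242.32566833496094), (100.18128967285156, 57.74815368652344), 0.13741043210029602)
((509.1146240234375, -242.67996215820312), (136.7296142578125, 173.41627502441406), 89.79151916503906)
```

View pics/c1.png

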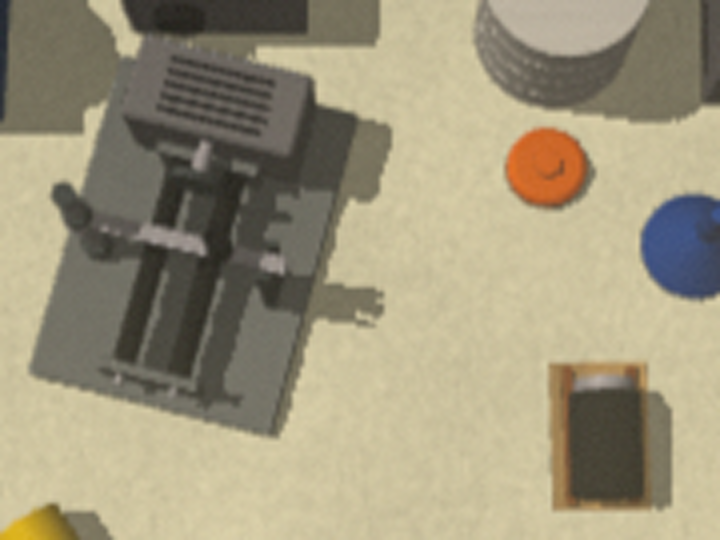

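View pics/c2.png

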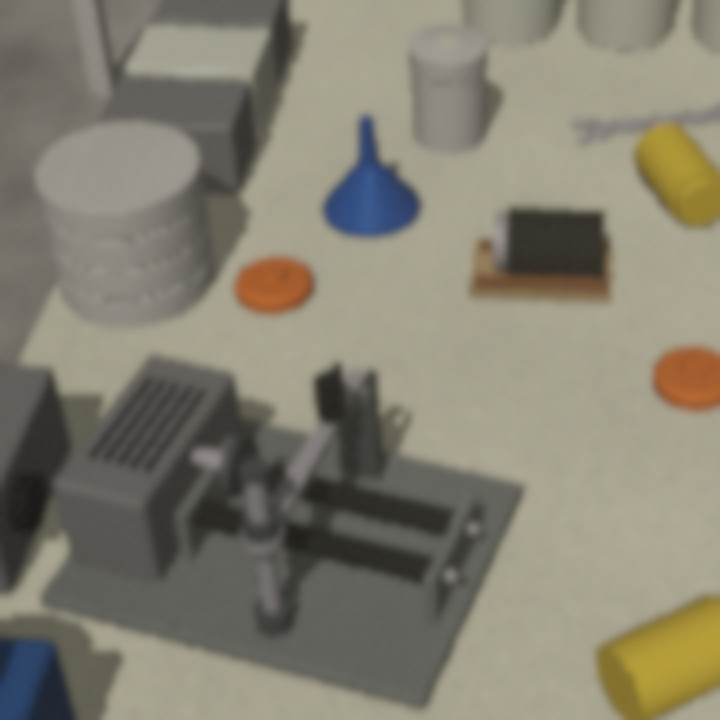

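Run:
```python
from h import *
for n in("top","side"):
    W=np.load(n+".npy").reshape(-1,3);W=W[~np.isnan(W[:,0])]
    A=W[(W[:,0]>.5)&(W[:,0]<.95)&(W[:,1]>-.1)&(W[:,1]<.3)]
    b=A[(A[:,2]>.093)&(A[:,2]<.106)]
    H=np.zeros((450,400),np.uint8)
    def big(p):
        H[:]=0
        i=((p[:,0]-.5)*1000).astype(int).clip(0,449);j=((p[:,1]+.1)*1000).astype(int).clip(0,399);H[i,j]=255
        h=cv2.morphologyEx(H,cv2.MORPH_CLOSE,np.ones((9,9)))
        k,l,st,c=cv2.connectedComponentsWithStats(h);q=1+st[1:,4].argmax()
        return p[l[i,j]==q]
    q=big(b);r=cv2.minAreaRect(q[:,:2].astype(np.float32)*1000);print(n,"box",len(q),q[:,2].mean(),r)
    b=A[(A[:,2]>.008)&(A[:,2]<.02)];q=big(b);r=cv2.minAreaRect(q[:,:2].astype(np.float32)*1000);print("plate",len(q),q[:,2].mean(),r, cv2.boxPoints(r).round(0).tolist())
    b=A[A[:,2]>.112];
    for p in b[np.argsort(-b[:,2])][:60:2]:print(p.round(3),end=' ')
    print()
```

```text
top box 923 0.09866930553289283 ((780.5977172851562, 88.78601837158203), (148.9590606689453, 74.99103546142578), 76.72184753417969)
plate 2206 0.013656907037276315 ((677.9494018554688, 114.18081665039062), (220.5059051513672, 301.1419372558594), 76.07758331298828) [[505.0, 43.0], [798.0, -29.0], [851.0, 185.0], [558.0, 257.0]]
[0.676 0.201 0.174] [0.67  0.204 0.173] [0.673 0.201 0.172] [0.67  0.192 0.172] [0.667 0.189 0.171] [0.677 0.193 0.17 ] [0.677 0.199 0.17 ] [0.668 0.192 0.17 ] [0.68  0.199 0.169] [0.674 0.199 0.169] [0.665 0.202 0.169] [0.674 0.193 0.168] [0.681 0.193 0.168] [0.675 0.19  0.167] [0.668 0.199 0.167] [0.682 0.197 0.164] [0.648 0.072 0.153] [0.667 0.196 0.151] [0.649 0.085 0.15 ] [0.649 0.082 0.149] [0.636 0.079 0.149] [0.652 0.079 0.148] [0.643 0.076 0.148] [0.64  0.088 0.148] [0.64  0.076 0.148] [0.671 0.191 0.147] [0.64  0.082 0.147] [0.653 0.076 0.146] [0.653 0.086 0.146] [0.647 0.089 0.146] 
side box 939 0.10055086412213825 ((783.5537109375, 93.86865234375), (151.38912963867188, 76.90843200683594), 76.678466796875)
plate 2774 0.015593486408624782 ((679.5057983398438, 117.22377014160156), (226.23291015625, 301.68548583984375), 75.76402282714844) [[505.0, 45.0], [798.0, -30.0], [854.0, 190.0], [561.0, 264.0]]
[0.673 0.195 0.175] [0.684 0.204 0.174] [0.674 0.202 0.174] [0.669 0.202 0.174] [0.672 0.198 0.174] [0.67  0.209 0.173] [0.68  0.209 0.173] [0.668 0.204 0.173] [0.676 0.204 0.172] [0.666 0.204 0.172] [0.684 0.205 0.172] [0.667 0.196 0.172] [0.672 0.211 0.172] [0.672 0.199 0.171] [0.682 0.204 0.171] [0.667 0.199 0.171] [0.684 0.196 0.17 ] [0.677 0.191 0.17 ] [0.681 0.21  0.17 ] [0.674 0.205 0.17 ] [0.678 0.198 0.169] [0.67  0.211 0.168] [0.666 0.205 0.167] [0.674 0.209 0.163] [0.677 0.207 0.161] [0.68  0.205 0.158] [0.672 0.208 0.158] [0.668 0.199 0.157] [0.668 0.201 0.155] [0.67  0.204 0.154]
```

```bash
cat >> h.py <<'E'
from scipy.spatial.transform import Rotation as R
def st(p=True):
    s=arm.state();q=s["eef_rot"];r=R.from_quat([q[1],q[2],q[3],q[0]])
    if p:
        x=r.apply([1,0,0]);print("t %.2f"%s["t"],"pos",s["position"].round(4),"az %.1f"%np.degrees(np.arctan2(x[1],x[0])),"tilt",r.apply([0,0,1]).round(4)[:2],"F",s["ft_force"].round(1),"w %.4f"%s["width"],"q",s["q"].round(2))
    return s["position"],r
def go(p,az,tilt0=True):
    P,r=st();a=np.radians(az)
    G=R.from_matrix(np.array([[np.cos(a),np.sin(a),0],[np.sin(a),-np.cos(a),0],[0,0,-1]]))
    d=r.inv().apply(np.asarray(p)-P)/.03; w=np.degrees((r.inv()*G).as_rotvec())
    print("SHIFT",d.round(3).tolist(),"TURN",w.round(2).tolist(),"rows>=",max(np.linalg.norm(d)*30/41.7,np.linalg.norm(w)/7.16).round(1))
O=np.array([.6342,.1258]);YAW=np.radians(-13.75)
def T(x,y,z):
    c,s=np.cos(YAW),np.sin(YAW);return np.array([O[0]+c*x-s*y,O[1]+s*x+c*y,z])
def knob(lift,sw,z0=.135):
    # swing clockwise: dir = -y rotated cw
    return T(.020-.120*np.sin(sw),.080-.120*np.cos(sw),z0+lift)
E
python3 - <<'E'
from h import *
print(knob(0,0),knob(0,1.7)); go([*knob(0,0)[:2],.25],-13.75)
E
```

```text
[0.64411941 0.0821926  0.135     ] [0.56072717 0.24205647 0.135     ]
t 0.20 pos [ 0.1607 -0.6296  0.2479] az -75.7 tilt [-0.0001  0.0007] F [ 0.2  1.2 -0.8] w 0.0851 q [-1.37  0.48  1.6   0.    1.07 -0.05]
SHIFT [-19.006, -21.48, -0.055] TURN [-0.02, 0.04, -61.94] rows>= 20.6
```

```bash
python3 -m jog '[[0,[-19,-21.5,0],[0,0,-62]],[0,[-19,-21.5,0],[0,0,-62]],[0,[-19,-21.5,0],[0,0,-62]],[0,[-19,-21.5,0],[0,0,-62]],[0,[-19,-21.5,0],[0,0,-62]],[0,[-19,-21.5,0],[0,0,-62]],[0,[-19,-21.5,0],[0,0,-62]],[0,[-19,-21.5,0],[0,0,-62]],[0,[-19,-21.5,0],[0,0,-62]],[0,[-19,-21.5,0],[0,0,-62]]]'
python3 - <<'E'
from h import *
go([*knob(0,0)[:2],.25],-13.75)
E
```

```text
t: 1.03
position: [0.3956, -0.2834, 0.2484]
eef_rot: [-0.0, 0.993, -0.116, 0.0]
ft_force: [0.9, -0.8, -0.2]
width: 0.0856
t 1.03 pos [ 0.3956 -0.2834  0.2484] az -13.4 tilt [0.0001 0.0006] F [ 0.9 -0.8 -0.2] w 0.0856 q [-0.68  0.25  1.96  0.    0.93 -0.45]
SHIFT [5.245, -13.77, -0.044] TURN [-0.03, 0.0, 0.4] rows>= 10.6
```

```bash
python3 -m jog '[[0,[5.25,-13.8,0],[0,0,0]],[0,[5.25,-13.8,0],[0,0,0]],[0,[5.25,-13.8,0],[0,0,0]],[0,[5.25,-13.8,0],[0,0,0]],[0,[5.25,-13.8,0],[0,0,0]],[0,[5.25,-13.8,0],[0,0,0]],[0,[5.25,-13.8,0],[0,0,0]],[0,[5.25,-13.8,0],[0,0,0]],[0,[5.25,-13.8,0],[0,0,0]],[0,[5.25,-13.8,0],[0,0,0]]]'; python3 -m jog '[[0,[0.1,-0.3,0],[0,0,0]],[0,[0.1,-0.3,0],[0,0,0]]]'
python3 - <<'E'
from h import *
go([*knob(0,0)[:2],.25],-13.75)
for n in("top","side"):
    s=viewer.snapshot(n); crop(s,(160,90,260,205) if n=="top" else (130,120,260,300),4,f"pics/k_{n}.png")
E
```

```text
t: 1.87
position: [0.6294, 0.0618, 0.2486]
eef_rot: [-0.0, 0.993, -0.116, -0.0]
ft_force: [-0.1, -1.5, 0.5]
width: 0.0852
t: 2.03
position: [0.6357, 0.073, 0.248]
eef_rot: [-0.001, 0.993, -0.115, 0.0]
ft_force: [-1.1, 0.2, 0.5]
width: 0.0853
t 2.03 pos [0.6357 0.073  0.248 ] az -13.2 tilt [0.0002 0.001 ] F [-1.1  0.2  0.5] w 0.0853 q [0.07 0.47 1.62 0.   1.05 0.3 ]
SHIFT [0.204, -0.362, -0.066] TURN [-0.06, 0.0, 0.59] rows>= 0.3
```

View pics/k_side.png

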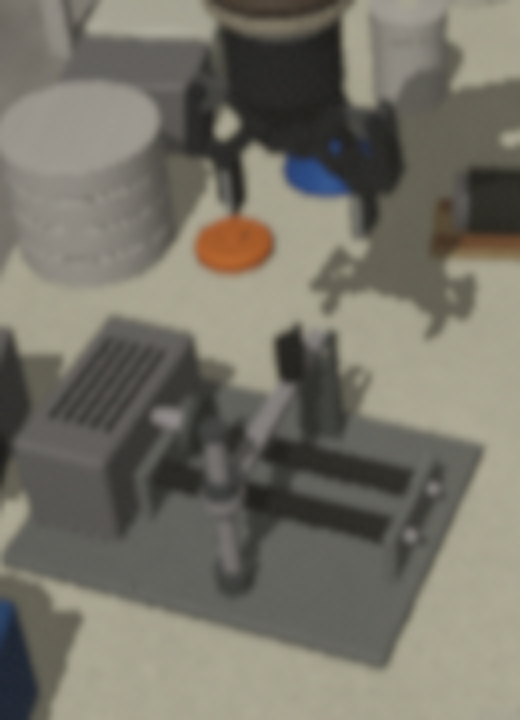

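The hand is over the knob, which is at crop (288,350), with jaws across the bar. Next I descend.

```bash
python3 -m jog '[[0,[0.2,-0.3,1],[0,0,0.6]],[0,[0.2,-0.36,2],[0,0,0.6]],[0,[0.2,-0.36,3],[0,0,0.6]],[0,[0.2,-0.36,3.5],[0,0,0.6]],[0,[0.2,-0.36,3.7],[0,0,0.6]],[0,[0.2,-0.36,3.7],[0,0,0.6]],[0,[0.2,-0.36,3.7],[0,0,0.6]]]'
python3 - <<'E'
from h import *
go(knob(0,0),-13.75)
s=viewer.snapshot("side"); crop(s,(130,120,260,300),4,f"pics/k2_side.png")
s=viewer.snapshot("top"); crop(s,(160,90,260,205),5,f"pics/k2_top.png")
E
```

```text
t: 2.72
position: [0.6424, 0.0785, 0.1379]
eef_rot: [-0.0, 0.993, -0.121, -0.0]
ft_force: [0.3, 0.1, 1.5]
width: 0.0853
t 2.72 pos [0.6424 0.0785 0.1379] az -13.9 tilt [-0.0005  0.0002] F [0.3 0.1 1.5] w 0.0853 q [0.07 0.6  1.7  0.   0.85 0.32]
SHIFT [0.026, -0.134, 0.098] TURN [-0.0, 0.03, -0.17] rows>= 0.1
```

View pics/k2_side.png

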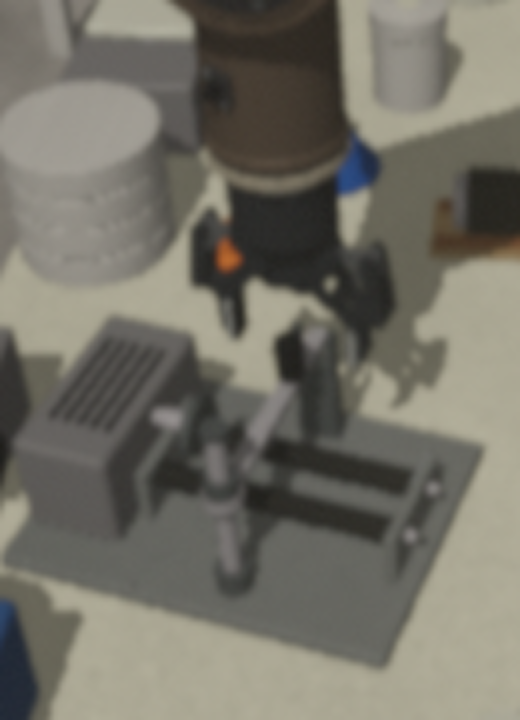

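View pics/k2_top.png

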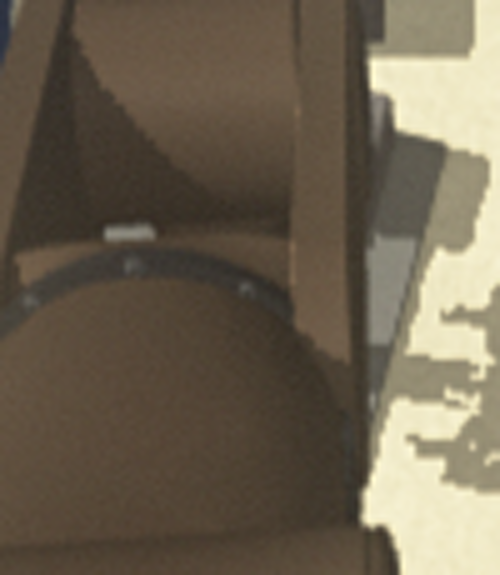

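The knob (crop 290,350) sits between the fingertips (232,330) and (355,360). Next I close.

```bash
python3 -m jog '[[0,[0.03,-0.13,0.03],[0,0,0]],[0.4,[0.03,-0.13,0.03],[0,0,0]],[0.9,[0.03,-0.13,0.03],[0,0,0]],[0.9,[0.03,-0.13,0.03],[0,0,0]],[0.9,[0.03,-0.13,0.03],[0,0,0]],[0.9,[0.03,-0.13,0.03],[0,0,0]],[0.9,[0.03,-0.13,0.03],[0,0,0]],[0.9,[0.03,-0.13,0.03],[0,0,0]]]' 60
python3 - <<'E'
from h import *
go(knob(0,0),-13.75)
s=viewer.snapshot("side"); crop(s,(130,120,260,300),4,f"pics/k3_side.png")
E
```

```text
t: 3.48
position: [0.6448, 0.0824, 0.1378]
eef_rot: [-0.0, 0.993, -0.121, 0.001]
ft_force: [-0.4, -0.6, 1.5]
width: 0.0202
t 3.48 pos [0.6448 0.0824 0.1378] az -13.9 tilt [0.0012 0.0003] F [-0.4 -0.6  1.5] w 0.0202 q [0.08 0.6  1.69 0.   0.85 0.32]
SHIFT [-0.021, 0.011, 0.094] TURN [-0.03, -0.06, -0.15] rows>= 0.1
```

View pics/k3_side.png

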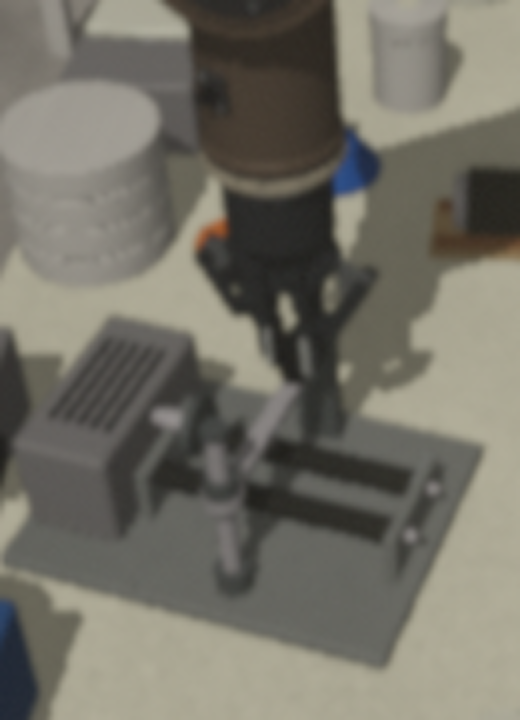

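```bash
python3 -m jog '[[0.9,[0,0,-0.2],[0,0,0]],[0.9,[0,0,-0.4],[0,0,0]],[0.9,[0,0,-0.6],[0,0,0]],[0.9,[0,0,-0.8],[0,0,0]],[0.9,[0,0,-1],[0,0,0]],[0.9,[0,0,-1.07],[0,0,0]],[0.9,[0,0,-1.07],[0,0,0]],[0.9,[0,0,-1.07],[0,0,0]]]'
python3 - <<'E'
from h import *
st()
s=viewer.snapshot("side"); crop(s,(130,120,260,300),4,f"pics/k4_side.png")
E
```

```text
t: 4.2
position: [0.6445, 0.083, 0.1694]
eef_rot: [-0.001, 0.993, -0.121, 0.0]
ft_force: [3.7, 5.6, -11.6]
width: 0.0204
t 4.20 pos [0.6445 0.083  0.1694] az -13.9 tilt [0.0003 0.001 ] F [  3.7   5.6 -11.6] w 0.0204 q [0.08 0.56 1.67 0.   0.91 0.32]
```

View pics/k4_side.png

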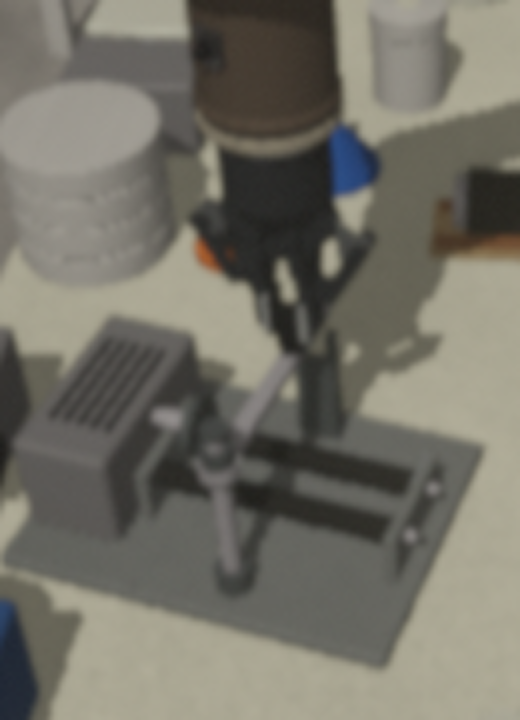

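The bar is out of the fork (lift about 0.031, 11.6 N). I now swing it clockwise on its 120 mm arc, turning the tool with it.

```bash
python3 -m jog '[[0.9,[-0.42,-0.02,0],[0,0,6]],[0.9,[-0.83,-0.09,0],[0,0,12]],[0.9,[-1.24,-0.2,0],[0,0,18]],[0.9,[-1.63,-0.35,0],[0,0,24]],[0.9,[-2,-0.54,0],[0,0,30]],[0.9,[-2.35,-0.76,0],[0,0,36]],[0.9,[-2.68,-1.03,0],[0,0,42]],[0.9,[-2.97,-1.32,0],[0,0,48]],[0.9,[-3.24,-1.65,0],[0,0,54]],[0.9,[-3.46,-2,0],[0,0,60]]]'; python3 -m jog '[[0.9,[0,0,0],[0,0,0]]]'
python3 - <<'E'
from h import *
P,r=st();t=P-T(.02,.08,0);t=R.from_euler('z',-YAW).apply(t)
print("r",np.hypot(*t[:2]),"sw",np.arctan2(-t[0],-t[1]))
for s in(68,76,84,92,98): go(knob(0,np.radians(s),P[2]),-13.75-s)
E
```

```text
t: 5.08
position: [0.559, 0.1672, 0.1694]
eef_rot: [-0.002, 0.798, -0.603, 0.001]
ft_force: [11.4, 3.8, -11.8]
width: 0.0199
t: 5.17
position: [0.5588, 0.169, 0.1692]
eef_rot: [-0.002, 0.796, -0.606, 0.001]
ft_force: [2.7, 0.6, -12.5]
width: 0.02
t 5.17 pos [0.5588 0.169  0.1692] az -74.6 tilt [0.0032 0.0024] F [  2.7   0.6 -12.5] w 0.0200 q [0.24 0.48 1.83 0.   0.83 1.54]
r 0.11765572092809758 sw 1.074992024367233
t 5.17 pos [0.5588 0.169  0.1692] az -74.6 tilt [0.0032 0.0024] F [  2.7   0.6 -12.5] w 0.0200 q [0.24 0.48 1.83 0.   0.83 1.54]
SHIFT [-0.447, 0.047, 0.0] TURN [-0.21, 0.1, 7.17] rows>= 1.0
t 5.17 pos [0.5588 0.169  0.1692] az -74.6 tilt [0.0032 0.0024] F [  2.7   0.6 -12.5] w 0.0200 q [0.24 0.48 1.83 0.   0.83 1.54]
SHIFT [-0.995, -0.061, 0.002] TURN [-0.2, 0.11, 15.17] rows>= 2.1
t 5.17 pos [0.5588 0.169  0.1692] az -74.6 tilt [0.0032 0.0024] F [  2.7   0.6 -12.5] w 0.0200 q [0.24 0.48 1.83 0.   0.83 1.54]
SHIFT [-1.522, -0.244, 0.003] TURN [-0.2, 0.13, 23.17] rows>= 3.2
t 5.17 pos [0.5588 0.169  0.1692] az -74.6 tilt [0.0032 0.0024] F [  2.7   0.6 -12.5] w 0.0200 q [0.24 0.48 1.83 0.   0.83 1.54]
SHIFT [-2.018, -0.499, 0.005] TURN [-0.19, 0.14, 31.17] rows>= 4.4
t 5.17 pos [0.5588 0.169  0.1692] az -74.6 tilt [0.0032 0.0024] F [  2.7   0.6 -12.5] w 0.0200 q [0.24 0.48 1.83 0.   0.83 1.54]
SHIFT [-2.365, -0.734, 0.006] TURN [-0.18, 0.15, 37.17] rows>= 5.2
```

```bash
python3 -m jog '[[0.9,[-0.42,0.02,0],[0,0,6]],[0.9,[-0.83,-0.04,0],[0,0,12]],[0.9,[-1.24,-0.15,0],[0,0,18]],[0.9,[-1.63,-0.29,0],[0,0,24]],[0.9,[-2,-0.48,0],[0,0,30]],[0.9,[-2.33,-0.7,0],[0,0,36]],[0.9,[-2.33,-0.7,0],[0,0,36]],[0.9,[-2.33,-0.7,0],[0,0,36]]]'
python3 - <<'E'
from h import *
P,r=st();t=P-T(.02,.08,0);t=R.from_euler('z',-YAW).apply(t)
print("r",np.hypot(*t[:2]),"sw",np.arctan2(-t[0],-t[1]))
s=viewer.snapshot("side"); crop(s,(130,120,280,300),4,f"pics/k5_side.png")
# circle centre from three points, az
pts=np.array([[.6445,.083],[.5588,.169],P[:2]])
A=np.c_[2*pts,np.ones(3)];c=np.linalg.solve(A,(pts**2).sum(1));print("centre",c[:2],"r",np.sqrt(c[2]+c[:2]@c[:2]),T(.02,.08,0))
E
```

```text
t: 5.83
position: [0.5624, 0.2424, 0.1694]
eef_rot: [0.003, -0.57, 0.822, -0.001]
ft_force: [14.4, -2.9, -12.0]
width: 0.02
t 5.83 pos [0.5624 0.2424 0.1694] az -110.6 tilt [0.0064 0.0025] F [ 14.4  -2.9 -12. ] w 0.0200 q [0.36 0.51 1.77 0.   0.86 2.29]
r 0.11861478278107965 sw 1.7077132321317379
centre [0.67602671 0.20011726] r 0.12128637779928367 [0.67264171 0.19875365 0.        ]
```

View pics/k5_side.png

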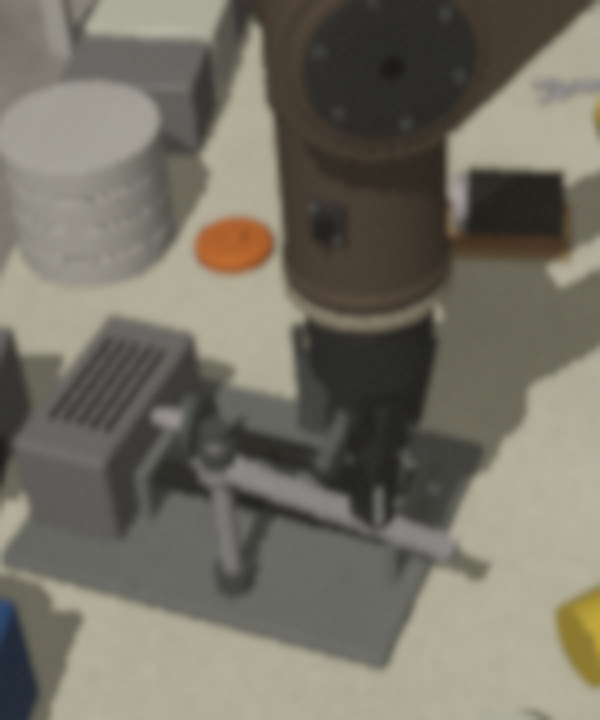

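```bash
sed -i 's/^O=.*;YAW/O=np.array([.6357,.127]);YAW/' h.py; python3 -m jog '[[0.9,[0,-0.04,0.15],[0,0,0]],[0.9,[0,-0.04,0.3],[0,0,0]],[0.9,[0,-0.04,0.45],[0,0,0]],[0.9,[0,-0.04,0.6],[0,0,0]],[0.9,[0,-0.04,0.75],[0,0,0]],[0.9,[0,-0.04,0.9],[0,0,0]],[0.9,[0,-0.04,1],[0,0,0]],[0.9,[0,-0.04,1.03],[0,0,0]],[0.9,[0,-0.04,1.06],[0,0,0]],[0.9,[0,-0.04,1.06],[0,0,0]]]'
```

```text
t: 6.72
position: [0.5621, 0.242, 0.1373]
eef_rot: [0.002, -0.57, 0.822, -0.0]
ft_force: [-11.5, 5.1, 6.2]
width: 0.0204
```

```bash
python3 -m jog '[[0.7,[0,0,-0.03],[0,0,0]],[0.4,[0,0,-0.03],[0,0,0]],[0,[0,0,-0.03],[0,0,0]],[0,[0,0,-0.03],[0,0,0]],[0,[0,0,-0.5],[0,0,0]],[0,[0,0,-1.5],[0,0,0]],[0,[0,0,-2.5],[0,0,0]],[0,[0,0,-3.5],[0,0,0]],[0,[0,0,-4.5],[0,0,0]],[0,[0,0,-4.5],[0,0,0]]]'
python3 - <<'E'
from h import *
print(T(0,0,.078))
go([.505,-.24,.28],-90)
s=viewer.snapshot("side"); crop(s,(130,120,300,300),4,f"pics/k6_side.png")
W=cloud(s);np.save("side2.npy",W)
s=viewer.snapshot("top");np.save("top2.npy",cloud(s)); crop(s,(160,60,340,225),4,f"pics/k6_top.png")
E
```

```text
t: 7.55
position: [0.5642, 0.2425, 0.2784]
eef_rot: [0.006, -0.57, 0.822, -0.001]
ft_force: [1.7, 0.1, 0.5]
width: 0.0855
[0.6357 0.127  0.078 ]
t 7.55 pos [0.5642 0.2425 0.2784] az -110.5 tilt [0.0119 0.0052] F [1.7 0.1 0.5] w 0.0855 q [0.36 0.4  1.66 0.   1.08 2.29]
SHIFT [15.753, -3.797, -0.159] TURN [-0.62, 0.42, -20.55] rows>= 11.7
```

View pics/k6_side.png

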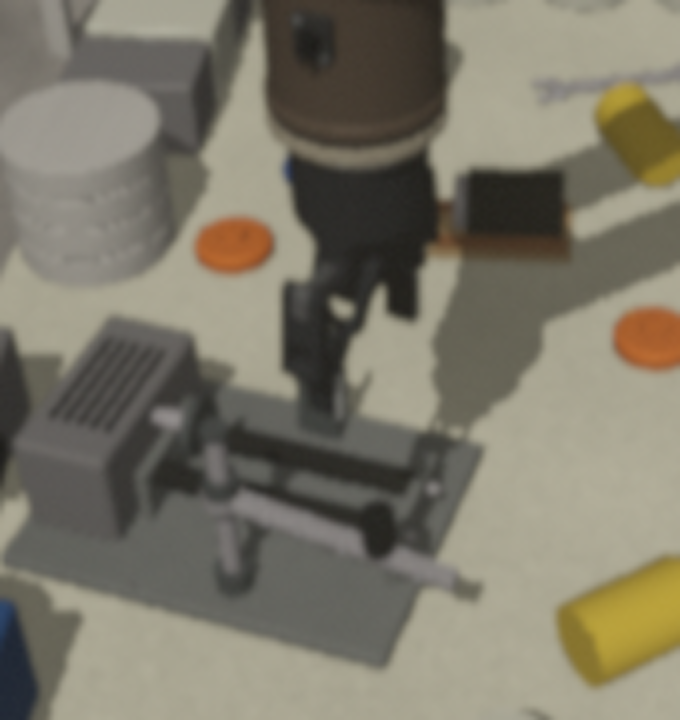

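View pics/k6_top.png

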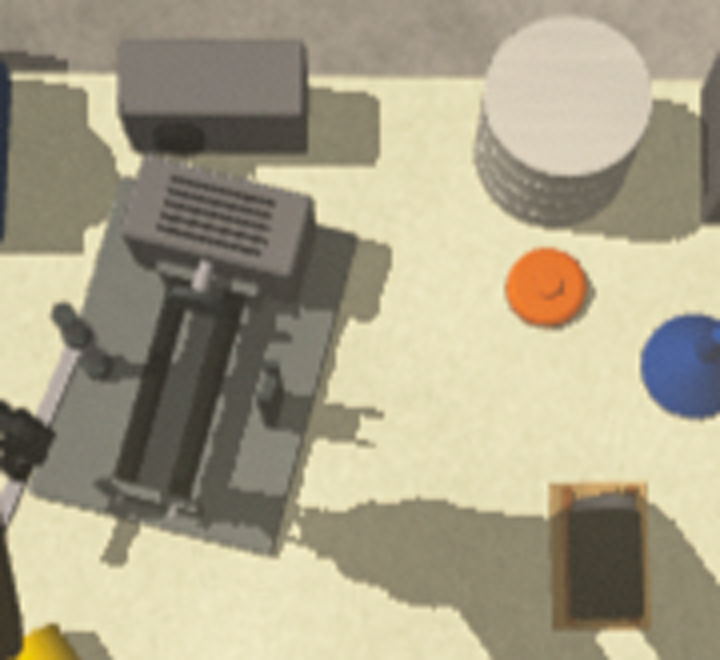

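The bar is aside and down. Its knob is at (378,530) in the side crop, and the rollers are empty. Next I measure the stop disc and the barrel more closely.

Run:
```python
from h import *
Ri=R.from_euler('z',-YAW)
for n in("top2","side2"):
    W=np.load(n+".npy").reshape(-1,3);W=W[~np.isnan(W[:,0])]
    t=Ri.apply(W-T(0,0,0))
    m=(t[:,0]>.05)&(t[:,0]<.112)&(abs(t[:,1])<.03)&(t[:,2]>.065)
    q=t[m];q=q[np.argsort(q[:,0])];print(n,(q[::max(1,len(q)//22)]*1000).round().astype(int).tolist())
    # rollers top: y centre
    m=(t[:,0]>-.07)&(t[:,0]<.04)&(abs(t[:,1])<.045)&(t[:,2]>.051)
    q=t[m];print("rollers y",q[q[:,1]>0][:,1].mean(),q[q[:,1]<0][:,1].mean(),len(q))
    for a in (-.06,-.03,0,.03):
        k=q[abs(q[:,0]-a)<.015];print(a,k[k[:,1]>0][:,1].mean().round(4),k[k[:,1]<0][:,1].mean().round(4))
    B=W[(abs(W[:,0]-.505)<.07)&(abs(W[:,1]+.24)<.06)]
    b=B[B[:,2]>.05];r=cv2.minAreaRect(b[:,:2].astype(np.float32)*1000);print("barrel",len(b),r, b[:,2].max())
    for x in np.arange(.455,.56,.02):
        k=b[abs(b[:,0]-x)<.01];
        if len(k)>5:print(x.round(3),((k[:,1].min()+k[:,1].max())/2).round(4),np.ptp(k[:,1]).round(3),k[:,2].max().round(3))
    k=b[b[:,2]>.060];print("x range",k[:,0].min(),k[:,0].max())
```

```text
top2 [[74, -9, 80], [75, -18, 74], [75, -23, 89], [75, -14, 70], [75, 18, 66], [76, 6, 74], [76, -3, 92], [76, -14, 101], [76, 17, 75], [77, -20, 92], [77, 18, 94], [78, -10, 102], [79, 4, 99], [79, 1, 100], [80, -7, 104], [82, 16, 92], [82, -19, 96], [88, -2, 87], [92, -8, 80], [95, 4, 81], [98, -6, 81], [100, 2, 79], [102, -8, 81], [107, -4, 85], [112, -6, 84]]
rollers y 0.029506013727548585 -0.027120213340120738 540
-0.06 0.0311 -0.0274
-0.03 0.0315 -0.0273
0 0.021 -0.027
0.03 0.0216 -0.0268
barrel 456 ((504.92083740234375, -241.30508422851562), (100.06920623779297, 54.14413833618164), 2.1813323497772217) 0.07116833973066616
0.455 -0.2432 0.054 0.071
0.475 -0.2431 0.054 0.069
0.495 -0.2417 0.051 0.07
0.515 -0.2404 0.054 0.071
0.535 -0.2417 0.051 0.071
0.555 -0.2407 0.041 0.065
x range 0.4546543737611286 0.5523804310948028
side2 [[74, -11, 102], [75, 21, 99], [76, 6, 105], [76, 17, 83], [76, 7, 65], [77, 1, 88], [77, -6, 89], [77, 10, 76], [77, 14, 87], [77, -3, 100], [78, -5, 103], [78, 27, 80], [79, 23, 91], [80, 23, 79], [81, -4, 102], [82, 22, 93], [83, 24, 79], [83, 19, 94], [92, 9, 86], [95, 2, 92], [97, 8, 80], [101, 5, 85], [104, 6, 84], [107, 7, 80], [112, 5, 77]]
rollers y 0.028886051826279353 -0.01972264394701246 316
-0.06 0.0345 -0.0196
-0.03 0.0283 -0.0198
0 0.0266 -0.0195
0.03 0.0247 -0.0201
barrel 270 ((507.0643310546875, -233.01390075683594), (51.16771697998047, 99.0155258178711), 86.26922607421875) 0.07146869366562758
0.455 -0.2296 0.039 0.07
0.475 -0.2304 0.04 0.07
0.495 -0.2294 0.044 0.07
0.515 -0.2277 0.039 0.071
0.535 -0.2348 0.051 0.07
0.555 -0.2276 0.033 0.065
x range 0.45918877580544093 0.5566867539175803
```

```bash
python3 -m jog '[[0,[15.75,-3.8,0],[-0.6,0.4,-20.5]],[0,[15.75,-3.8,0],[-0.6,0.4,-20.5]],[0,[15.75,-3.8,0],[-0.6,0.4,-20.5]],[0,[15.75,-3.8,0],[-0.6,0.4,-20.5]],[0,[15.75,-3.8,0],[-0.6,0.4,-20.5]],[0,[15.75,-3.8,0],[-0.6,0.4,-20.5]],[0,[15.75,-3.8,0],[-0.6,0.4,-20.5]],[0,[15.75,-3.8,0],[-0.6,0.4,-20.5]],[0,[15.75,-3.8,0],[-0.6,0.4,-20.5]],[0,[15.75,-3.8,0],[-0.6,0.4,-20.5]]]';  python3 -m jog '[[0,[2,0,0],[0,0,0]],[0,[2,0,0],[0,0,0]]]'
python3 - <<'E'
from h import *
go([.5055,-.2405,.24],-88.5)
E
```

```text
t: 8.48
position: [0.5116, -0.1642, 0.2706]
eef_rot: [-0.003, -0.707, 0.707, 0.002]
ft_force: [0.8, 0.3, -0.1]
width: 0.0852
t: 8.65
position: [0.5104, -0.2284, 0.2694]
eef_rot: [-0.003, -0.706, 0.708, 0.002]
ft_force: [0.0, 0.1, -0.3]
width: 0.0858
t 8.65 pos [ 0.5104 -0.2284  0.2694] az -90.2 tilt [-0.0078 -0.0015] F [ 0.   0.1 -0.3] w 0.0858 q [-0.47  0.33  1.78 -0.01  1.04  1.1 ]
SHIFT [0.404, 0.155, 0.982] TURN [0.45, -0.08, -1.67] rows>= 0.8
```

```bash
python3 -m jog '[[0,[0.4,0.15,1],[0.4,0,-1.7]],[0,[0.4,0.15,2],[0.4,0,-1.7]],[0,[0.4,0.15,3],[0.4,0,-1.7]],[0,[0.4,0.15,4],[0.4,0,-1.7]],[0,[0.4,0.15,5],[0.4,0,-1.7]],[0,[0.4,0.15,5],[0.4,0,-1.7]],[0,[0.4,0.15,5],[0.4,0,-1.7]]]'
python3 - <<'E'
from h import *
go([.5055,-.2405,.041],-88.5)
s=viewer.snapshot("side"); crop(s,(200,100,320,220),5,f"pics/b1_side.png")
E
```

```text
t: 9.23
position: [0.5033, -0.2399, 0.1179]
eef_rot: [0.001, 0.716, -0.698, -0.002]
ft_force: [0.9, 0.1, 1.7]
width: 0.0855
t 9.23 pos [ 0.5033 -0.2399  0.1179] az -88.5 tilt [-0.0048  0.0007] F [0.9 0.1 1.7] w 0.0855 q [-0.5   0.52  1.92 -0.    0.7   1.05]
SHIFT [0.024, -0.086, 2.562] TURN [0.27, 0.05, 0.03] rows>= 1.8
```

View pics/b1_side.png

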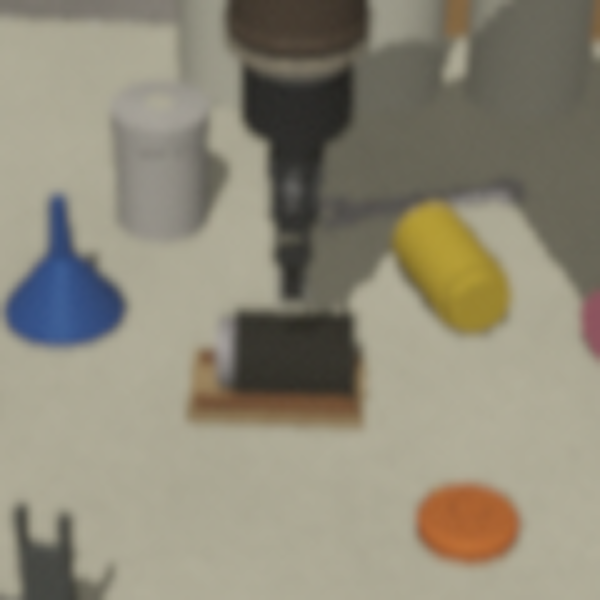

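The fingers (column 292) are centred over the black barrel (218..355), with bystanders clear. I go down and grip.

```bash
python3 -m jog '[[0,[0.02,-0.06,0.8],[0.3,0,0]],[0,[0.02,-0.06,1.6],[0.3,0,0]],[0,[0.02,-0.06,2.2],[0.3,0,0]],[0,[0.02,-0.06,2.5],[0.3,0,0]],[0,[0.02,-0.06,2.53],[0.3,0,0]],[0,[0.02,-0.06,2.53],[0.3,0,0]]]'; python3 -m jog '[[0.1,[0,0,0],[0,0,0]],[0.2,[0,0,0],[0,0,0]],[0.3,[0,0,0],[0,0,0]],[0.4,[0,0,0],[0,0,0]],[0.5,[0,0,0],[0,0,0]],[0.5,[0,0,0],[0,0,0]],[0.5,[0,0,0],[0,0,0]]]' 40;python3 - <<'E'
from h import *
go([.5055,-.2405,.041],-88.5)
E
```

```text
t: 9.78
position: [0.5067, -0.2414, 0.0446]
eef_rot: [-0.001, 0.717, -0.698, 0.002]
ft_force: [0.8, 0.1, -1.0]
width: 0.0856
t: 10.37
position: [0.5076, -0.2419, 0.0462]
eef_rot: [-0.001, 0.717, -0.698, 0.003]
ft_force: [-2.3, 1.4, 17.1]
width: 0.0606
t 10.37 pos [ 0.5076 -0.2419  0.0462] az -88.5 tilt [ 0.0061 -0.0023] F [-2.3  1.4 17.1] w 0.0606 q [-0.5   0.64  1.96  0.    0.54  1.04]
SHIFT [-0.048, 0.068, 0.174] TURN [-0.34, -0.14, 0.04] rows>= 0.1
```

```bash
python3 -m jog '[[0.5,[0,0,-0.2],[0,0,0]],[0.5,[0,0,-0.5],[0,0,0]],[0.5,[0,0,-1],[0,0,0]],[0.5,[0,0,-2],[0,0,0]],[0.5,[0,0,-3],[0,0,0]],[0.5,[0,0,-4],[0,0,0]],[0.5,[0,0,-5],[0,0,0]],[0.5,[0,0,-5],[0,0,0]],[0.5,[0,0,-5],[0,0,0]]]' 50;python3 - <<'E'
from h import *
go([*T(-.03+.0,0,0)[:2],.20],-103.75)
s=viewer.snapshot("side"); crop(s,(200,70,320,200),5,f"pics/b2_side.png")
E
```

```text
t: 11.12
position: [0.5074, -0.2419, 0.1984]
eef_rot: [-0.002, 0.717, -0.698, 0.005]
ft_force: [-0.5, 0.8, -3.7]
width: 0.0596
t 11.12 pos [ 0.5074 -0.2419  0.1984] az -88.5 tilt [ 0.0095 -0.0041] F [-0.5  0.8 -3.7] w 0.0596 q [-0.5   0.41  1.86  0.    0.86  1.04]
SHIFT [-12.442, -3.641, -0.072] TURN [-0.57, -0.18, 15.29] rows>= 9.3
```

View pics/b2_side.png

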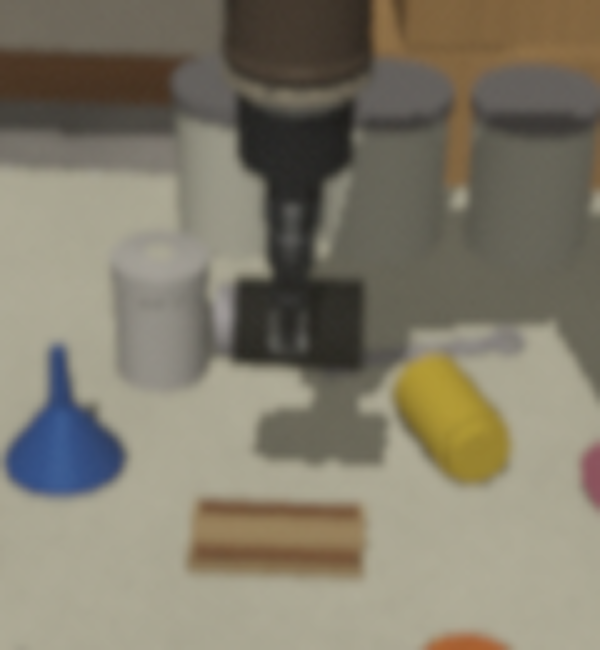

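Run:
```python
from h import *
go([*T(0,0,0)[:2],.20],-103.75)
```

```text
t 11.17 pos [ 0.5065 -0.2415  0.1968] az -88.5 tilt [ 0.007  -0.0028] F [ 0.4 -0.3 -4.1] w 0.0599 q [-0.5   0.41  1.86  0.    0.86  1.04]
SHIFT [-12.162, -4.634, -0.109] TURN [-0.42, -0.12, 15.29] rows>= 9.4
```

```bash
python3 -m jog '[[0.5,[-1.2,-0.46,-0.1],[-0.4,-0.1,3]],[0.5,[-2.4,-0.9,-0.1],[-0.4,-0.1,6]],[0.5,[-3.6,-1.4,-0.1],[-0.4,-0.1,9]],[0.5,[-4.8,-1.8,-0.1],[-0.4,-0.1,12]],[0.5,[-6,-2.3,-0.1],[-0.4,-0.1,15.3]],[0.5,[-7.2,-2.75,-0.1],[-0.4,-0.1,15.3]],[0.5,[-8.4,-3.2,-0.1],[-0.4,-0.1,15.3]],[0.5,[-9.6,-3.65,-0.1],[-0.4,-0.1,15.3]],[0.5,[-10.8,-4.1,-0.1],[-0.4,-0.1,15.3]],[0.5,[-11.5,-4.4,-0.1],[-0.4,-0.1,15.3]]]'; python3 -m jog '[[0.5,[0,0,0],[0,0,0]],[0.5,[0,0,0],[0,0,0]]]'
python3 - <<'E'
from h import *
go([*T(0,0,0)[:2],.125],-103.75)
E
```

```text
t: 12.0
position: [0.6289, 0.1106, 0.1979]
eef_rot: [-0.001, -0.618, 0.786, 0.001]
ft_force: [0.6, -0.7, -3.6]
width: 0.0599
t: 12.17
position: [0.6278, 0.1121, 0.1957]
eef_rot: [-0.002, -0.619, 0.786, 0.002]
ft_force: [-0.1, 0.2, -3.9]
width: 0.06
t 12.17 pos [0.6278 0.1121 0.1957] az -103.5 tilt [-0.0056 -0.0003] F [-0.1  0.2 -3.9] w 0.0600 q [0.13 0.52 1.67 0.   0.95 1.94]
SHIFT [-0.547, -0.152, 2.354] TURN [0.31, -0.09, 0.21] rows>= 1.7
```

```bash
python3 -m jog '[[0.5,[-0.55,-0.15,0],[0.3,0,0.2]],[0.5,[-0.55,-0.15,0.5],[0.3,0,0.2]],[0.5,[-0.55,-0.15,1],[0.3,0,0.2]],[0.5,[-0.55,-0.15,1.6],[0.3,0,0.2]],[0.5,[-0.55,-0.15,2.2],[0.3,0,0.2]],[0.5,[-0.55,-0.15,2.35],[0.3,0,0.2]],[0.5,[-0.55,-0.15,2.35],[0.3,0,0.2]],[0.5,[-0.55,-0.15,2.35],[0.3,0,0.2]]]'
python3 - <<'E'
from h import *
go([*T(0,0,0)[:2],.089],-103.75)
s=viewer.snapshot("side"); crop(s,(130,120,260,270),5,f"pics/b3_side.png")
E
```

```text
t: 12.83
position: [0.6354, 0.1263, 0.1251]
eef_rot: [-0.001, -0.617, 0.787, -0.0]
ft_force: [-0.1, 0.2, -2.8]
width: 0.0596
t 12.83 pos [0.6354 0.1263 0.1251] az -103.8 tilt [-0.0013 -0.0018] F [-0.1  0.2 -2.8] w 0.0596 q [ 0.15  0.61  1.7  -0.    0.83  1.96]
SHIFT [-0.027, -0.004, 1.204] TURN [0.05, -0.12, -0.03] rows>= 0.9
```

View pics/b3_side.png

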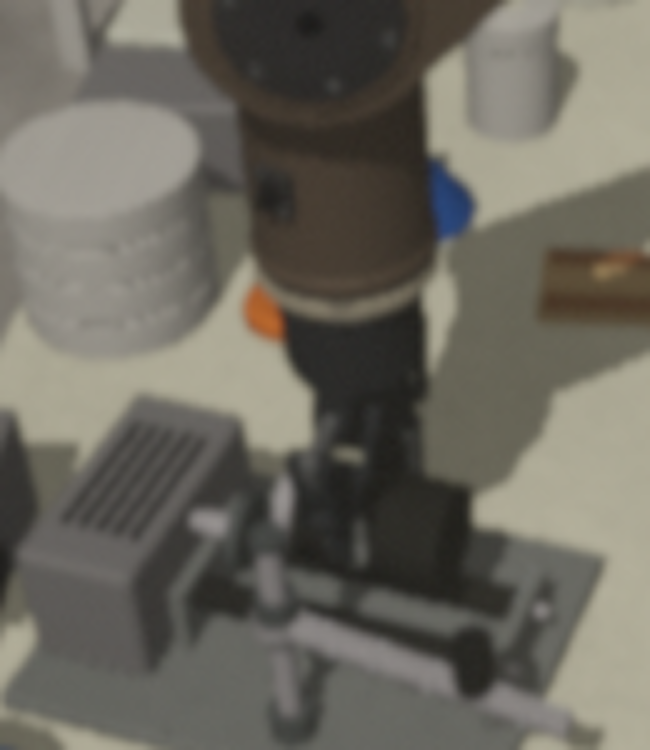

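```bash
python3 -m jog '[[0.5,[0,0,0.3],[0,0,0]],[0.5,[0,0,0.6],[0,0,0]],[0.5,[0,0,0.9],[0,0,0]],[0.5,[0,0,1],[0,0,0]],[0.5,[0,0,1.05],[0,0,0]],[0.5,[0,0,1.05],[0,0,0]],[0.5,[0,0,1.05],[0,0,0]]]'; python3 -m jog '[[0.5,[0,0,0.03],[0,0,0]],[0.5,[0,0,0.06],[0,0,0]],[0.5,[0,0,0.06],[0,0,0]]]'
```

```text
t: 13.47
position: [0.636, 0.1266, 0.0943]
eef_rot: [-0.001, -0.617, 0.787, -0.001]
ft_force: [-0.1, 0.5, -2.2]
width: 0.0595
t: 13.72
position: [0.6361, 0.1266, 0.0926]
eef_rot: [-0.0, -0.617, 0.787, -0.001]
ft_force: [-0.0, 0.8, -3.9]
width: 0.0597
```

```bash
python3 -m jog '[[0.5,[0,0,0.04],[0,0,0]],[0.5,[0,0,0.08],[0,0,0]],[0.5,[0,0,0.08],[0,0,0]]]'; python3 -m jog '[[0.5,[0,0,0.04],[0,0,0]],[0.5,[0,0,0.04],[0,0,0]]]'
```

```text
t: 13.97
position: [0.6361, 0.1267, 0.0901]
eef_rot: [-0.0, -0.617, 0.787, -0.001]
ft_force: [0.9, 0.6, -3.8]
width: 0.0595
t: 14.13
position: [0.6363, 0.1267, 0.0898]
eef_rot: [-0.0, -0.617, 0.787, -0.001]
ft_force: [-3.7, -0.3, 10.2]
width: 0.0596
```

```bash
python3 -m jog '[[0.5,[0,0,-0.03],[0,0,0]],[0.5,[0,-0.1,-0.03],[0,0,0]],[0.5,[0,-0.2,-0.03],[0,0,0]],[0.5,[0,-0.3,-0.03],[0,0,0]],[0.5,[0,-0.4,-0.03],[0,0,0]],[0.5,[0,-0.5,-0.03],[0,0,0]],[0.5,[0,-0.55,-0.03],[0,0,0]],[0.5,[0,-0.55,-0.03],[0,0,0]]]'
python3 - <<'E'
from h import *
P,r=st();print(R.from_euler('z',-YAW).apply(P-T(0,0,0)))
s=viewer.snapshot("side"); crop(s,(150,170,250,270),6,f"pics/b4_side.png")
s=viewer.snapshot("top"); crop(s,(160,100,260,200),6,f"pics/b4_top.png")
E
```

```text
t: 14.8
position: [0.6527, 0.1227, 0.0906]
eef_rot: [-0.0, -0.617, 0.787, -0.001]
ft_force: [-0.9, 0.2, -2.8]
width: 0.0595
t 14.80 pos [0.6527 0.1227 0.0906] az -103.8 tilt [ 0.001  -0.0013] F [-0.9  0.2 -2.8] w 0.0595 q [ 0.14  0.67  1.69 -0.    0.78  1.95]
[ 0.01757331 -0.00013211  0.09056432]
```

View pics/b4_side.png

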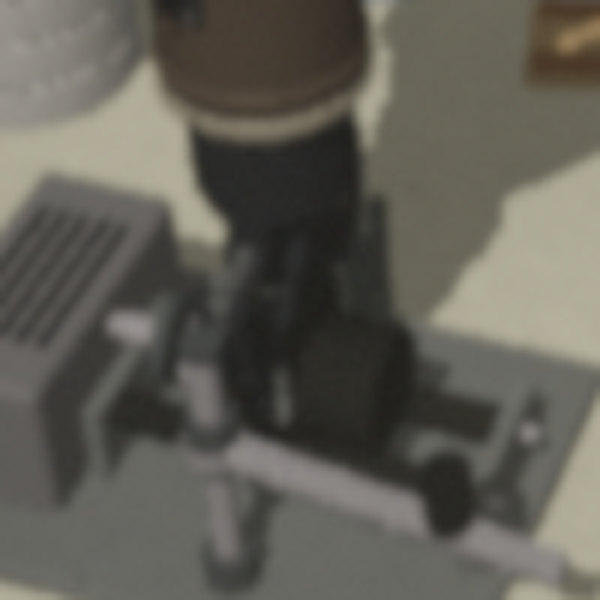

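```bash
for i in 1; do :; done; python3 -m jog '[[0.5,[0,-0.06,0],[0,0,0]],[0.5,[0,-0.1,0],[0,0,0]],[0.5,[0,-0.1,0],[0,0,0]]]'; python3 -m jog '[[0.5,[0,-0.04,0],[0,0,0]],[0.5,[0,-0.04,0],[0,0,0]]]'
```

```text
t: 15.15
position: [0.6555, 0.122, 0.0906]
eef_rot: [-0.0, -0.617, 0.787, -0.001]
ft_force: [-0.0, 0.3, -4.1]
width: 0.0595
t: 15.32
position: [0.6569, 0.1217, 0.0907]
eef_rot: [0.0, -0.617, 0.787, -0.001]
ft_force: [-0.2, 0.4, -4.2]
width: 0.0598
```

```bash
python3 -m jog '[[0.5,[0,-0.03,0],[0,0,0]],[0.5,[0,-0.03,0],[0,0,0]]]';python3 -m jog '[[0.5,[0,-0.03,0],[0,0,0]],[0.5,[0,-0.03,0],[0,0,0]]]'
```

```text
t: 15.48
position: [0.6579, 0.1215, 0.0907]
eef_rot: [0.0, -0.617, 0.787, -0.001]
ft_force: [-0.4, -0.8, -3.6]
width: 0.0599
t: 15.65
position: [0.659, 0.1212, 0.0908]
eef_rot: [0.0, -0.617, 0.787, -0.001]
ft_force: [1.2, 0.1, -3.8]
width: 0.0596
```

```bash
python3 -m jog '[[0.5,[0,-0.03,0],[0,0,0]],[0.5,[0,-0.03,0],[0,0,0]]]'
```

```text
t: 15.82
position: [0.66, 0.121, 0.0908]
eef_rot: [0.0, -0.617, 0.787, -0.001]
ft_force: [-0.0, 0.2, -3.2]
width: 0.0597
```

```bash
python3 -c "
from h import *
P,r=st();print(R.from_euler('z',-YAW).apply(P-T(0,0,0)))"
```

```text
t 15.82 pos [0.66   0.121  0.0908] az -103.8 tilt [ 0.0017 -0.0013] F [-0.   0.2 -3.2] w 0.0597 q [ 0.14  0.68  1.67 -0.    0.79  1.95]
[ 2.50751608e-02 -4.69892751e-05  9.07728020e-02]
```

```bash
python3 -m jog '[[0.5,[0,-0.03,0],[0,0,0]],[0.5,[0,-0.03,0],[0,0,0]]]'
```

```text
t: 15.98
position: [0.6611, 0.1207, 0.0908]
eef_rot: [0.0, -0.617, 0.787, -0.001]
ft_force: [0.6, -0.5, -3.9]
width: 0.0599
```

```bash
python3 -m jog '[[0.5,[0,-0.03,0],[0,0,0]],[0.5,[0,-0.03,0],[0,0,0]]]'
```

```text
t: 16.15
position: [0.6622, 0.1205, 0.0908]
eef_rot: [0.0, -0.617, 0.787, -0.001]
ft_force: [0.5, -0.2, -3.6]
width: 0.0598
```

```bash
python3 -m jog '[[0.5,[0,-0.03,0],[0,0,0]],[0.5,[0,-0.03,0],[0,0,0]]]'
```

```text
t: 16.32
position: [0.6623, 0.1204, 0.0906]
eef_rot: [-0.0, -0.617, 0.787, -0.001]
ft_force: [-5.1, 2.4, -0.9]
width: 0.0596
```

Run:
```python
from h import *
s=viewer.snapshot("side");c=s["color"][185:245,150:220,::-1];c=cv2.convertScaleAbs(cv2.resize(c,None,fx=10,fy=10,interpolation=cv2.INTER_CUBIC),alpha=2,beta=20)
cv2.imwrite("pics/b5_side.png",c)
```

```text
(no output)
```

View pics/b5_side.png

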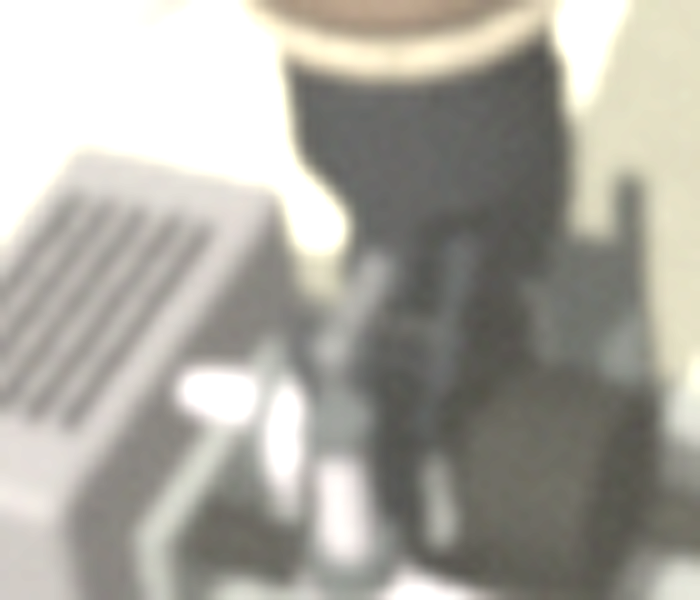

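The barrel meets the stop: 5.6 N along the axis, and the tool stalled at tumbler x ≈ 27.4 mm. Vision put the stop face at about 75.5. Next I set the barrel down and release it gently.

```bash
python3 -m jog '[[0.5,[0,-0.02,0.02],[0,0,0]],[0.5,[0,-0.02,0.03],[0,0,0]],[0.5,[0,-0.02,0.03],[0,0,0]]]' 20
```

```text
t: 16.62
position: [0.6624, 0.1203, 0.0899]
eef_rot: [-0.001, -0.617, 0.787, -0.0]
ft_force: [-6.0, 0.7, 2.4]
width: 0.0597
```

```bash
python3 -m jog '[[0.4,[0,0,0],[0,0,0]],[0.33,[0,0,0],[0,0,0]],[0.28,[0,0,0],[0,0,0]],[0.28,[0,0,0],[0,0,0]],[0.28,[0,0,0],[0,0,0]]]'
```

```text
t: 17.03
position: [0.6623, 0.1203, 0.0897]
eef_rot: [-0.001, -0.617, 0.787, -0.0]
ft_force: [-2.6, 0.2, -4.6]
width: 0.0618
```

```bash
python3 -m jog '[[0.22,[0,0,0],[0,0,0]],[0.15,[0,0,0],[0,0,0]],[0.08,[0,0,0],[0,0,0]],[0.08,[0,0,0],[0,0,0]],[0.08,[0,0,0],[0,0,0]]]'; python3 -m jog '[[0.08,[0,0,-0.3],[0,0,0]],[0.08,[0,0,-1],[0,0,0]],[0.08,[0,0,-2],[0,0,0]],[0.08,[0,0,-3],[0,0,0]],[0.08,[0,0,-4],[0,0,0]],[0.08,[0,0,-5],[0,0,0]],[0.08,[0,0,-5],[0,0,0]]]'
```

```text
t: 17.45
position: [0.6625, 0.1203, 0.0899]
eef_rot: [-0.0, -0.617, 0.787, -0.0]
ft_force: [-0.1, 0.1, -0.0]
width: 0.0786
t: 18.03
position: [0.6653, 0.1209, 0.2472]
eef_rot: [0.003, -0.617, 0.787, -0.003]
ft_force: [1.1, -0.0, 0.2]
width: 0.0787
```

Run:
```python
from h import *
go([*knob(0,1.7)[:2],.26],-13.75-97.4)
s=viewer.snapshot("side"); crop(s,(130,170,250,280),6,f"pics/b6_side.png");np.save("side3.npy",cloud(s))
```

```text
t 18.03 pos [0.6653 0.1209 0.2472] az -103.7 tilt [ 0.0088 -0.0001] F [ 1.1 -0.   0.2] w 0.0787 q [ 0.14  0.51  1.54 -0.    1.08  1.95]
SHIFT [-3.146, 4.303, -0.458] TURN [-0.48, 0.15, 7.4] rows>= 3.8
```

View pics/b6_side.png

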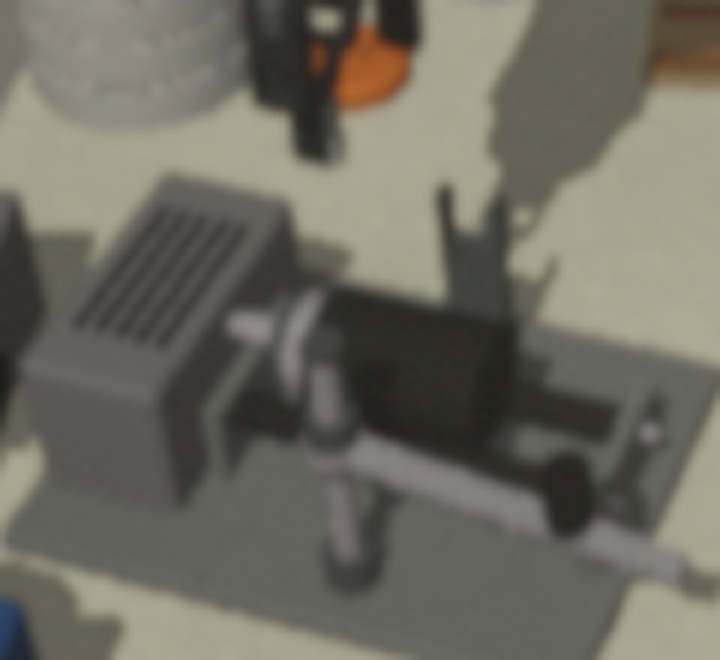

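The barrel lies on the rollers with its lid (310,340) against the stop disc (290,345), and the fingers are clear. Next I return to the knob.

```bash
python3 -m jog '[[0,[-0.8,1.1,-0.4],[-0.5,0,2]],[0,[-1.6,2.2,-0.4],[-0.5,0.1,4]],[0,[-2.4,3.2,-0.4],[-0.5,0.1,6.8]],[0,[-3.15,4.27,-0.4],[-0.5,0.1,6.8]],[0,[-3.15,4.27,-0.4],[-0.5,0.1,6.8]],[0,[-3.15,4.27,-0.4],[-0.5,0.1,6.8]]]'
python3 - <<'E'
from h import *
go([.5625,.242,.138],-110.5)
s=viewer.snapshot("top"); crop(s,(160,90,260,210),5,f"pics/b7_top.png");W=cloud(s).reshape(-1,3);W=W[~np.isnan(W[:,0])]
t=R.from_euler('z',-YAW).apply(W-T(0,0,0))
k=t[(t[:,0]>-.06)&(t[:,0]<.075)&(abs(t[:,1])<.035)&(t[:,2]>.09)]
print(len(k),k[:,2].max())
for a in np.arange(-.025,.085,.02):
    m=k[abs(k[:,0]-a)<.01]; 
    if len(m)>3:print(a.round(3),((m[:,1].max()+m[:,1].min())/2).round(4),m[:,1].mean().round(4),m[:,2].max().round(4))
n=t[(abs(t[:,0]+.1)<.03)&(abs(t[:,1]-.095)<.03)&(t[:,2]>.13)];print("knob",n.mean(0),len(n), "x-range barrel",k[k[:,2]>.1][:,0].min(),k[k[:,2]>.1][:,0].max())
E
```

```text
t: 18.58
position: [0.5608, 0.2444, 0.2555]
eef_rot: [-0.001, -0.571, 0.821, 0.001]
ft_force: [0.4, -0.2, 0.4]
width: 0.0855
t 18.58 pos [0.5608 0.2444 0.2555] az -110.4 tilt [-0.0033  0.0003] F [ 0.4 -0.2  0.4] w 0.0855 q [0.36 0.42 1.68 0.   1.05 2.29]
SHIFT [0.052, -0.095, 3.915] TURN [0.18, -0.05, 0.12] rows>= 2.8
520 0.6540487512238248
-0.025 -0.003 -0.0042 0.1103
-0.005 -0.003 -0.0046 0.1132
0.015 -0.0027 -0.0052 0.113
0.035 -0.0033 -0.0041 0.1127
0.055 -0.0032 -0.0052 0.1129
0.075 -0.0026 -0.0038 0.1047
knob [-0.1029494   0.09282325  0.64683441] 1068 x-range barrel -0.059611158288158356 0.07462603371394558
```

View pics/b7_top.png

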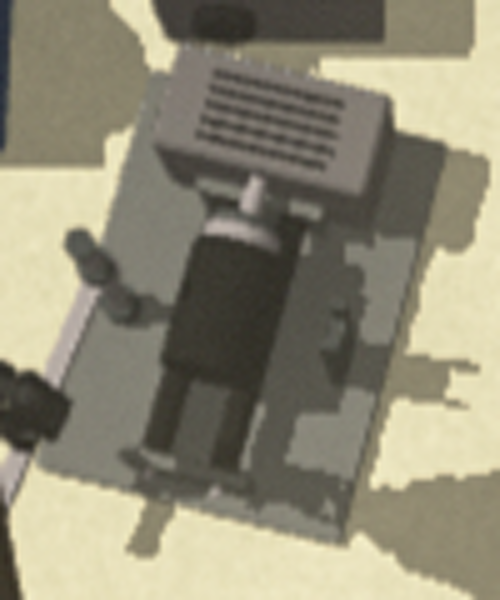

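The barrel is parallel to the rollers and centred: it has the same -3 mm camera offset as the rollers. Its lid is at the stop (245,232). Next I take the knob.

```bash
python3 -m jog '[[0,[0.05,-0.1,1],[0.2,0,0]],[0,[0.05,-0.1,2],[0.2,0,0]],[0,[0.05,-0.1,3],[0.2,0,0]],[0,[0.05,-0.1,3.7],[0.2,0,0]],[0,[0.05,-0.1,3.92],[0.2,0,0]],[0,[0.05,-0.1,3.92],[0.2,0,0]],[0,[0.05,-0.1,3.92],[0.2,0,0]]]'
python3 - <<'E'
from h import *
go([.5625,.242,.138],-110.5)
s=viewer.snapshot("side"); crop(s,(150,170,280,280),5,f"pics/b8_side.png")
E
```

```text
t: 19.22
position: [0.5646, 0.2405, 0.1384]
eef_rot: [-0.0, -0.57, 0.822, -0.001]
ft_force: [0.2, 0.2, -0.1]
width: 0.0857
t 19.22 pos [0.5646 0.2405 0.1384] az -110.5 tilt [ 0.0007 -0.0011] F [ 0.2  0.2 -0.1] w 0.0857 q [ 0.35  0.56  1.78 -0.    0.8   2.28]
SHIFT [-0.022, 0.083, 0.012] TURN [-0.06, -0.04, 0.0] rows>= 0.1
```

View pics/b8_side.png

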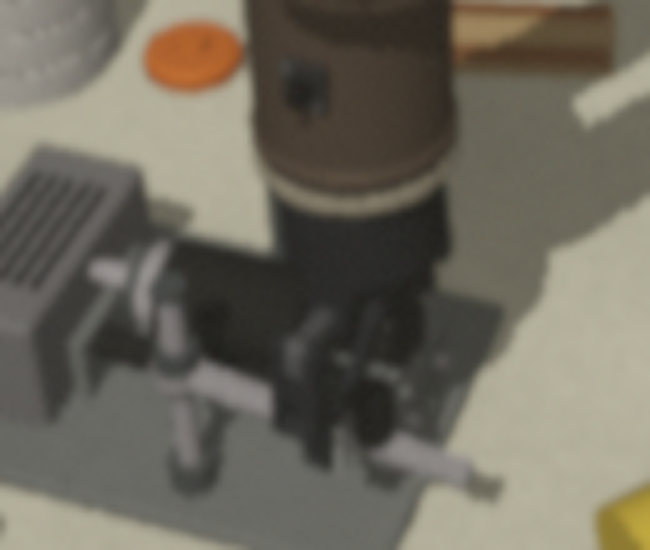

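The knob (372,410) is between the near finger (315,440) and the far finger (405,330). I nudge 2 mm out and close.

```bash
python3 -m jog '[[0,[-0.02,0.08,0],[0,0,0]],[0.3,[-0.02,0.08,0],[0,0,0]],[0.6,[-0.02,0.08,0],[0,0,0]],[0.9,[-0.02,0.08,0],[0,0,0]],[0.9,[-0.02,0.08,0],[0,0,0]],[0.9,[-0.02,0.08,0],[0,0,0]],[0.9,[-0.02,0.08,0],[0,0,0]],[0.9,[-0.02,0.08,0],[0,0,0]]]' 60; python3 -m jog '[[0.9,[0,0,-0.2],[0,0,0]],[0.9,[0,0,-0.4],[0,0,0]],[0.9,[0,0,-0.6],[0,0,0]],[0.9,[0,0,-0.8],[0,0,0]],[0.9,[0,0,-1],[0,0,0]],[0.9,[0,0,-1.05],[0,0,0]],[0.9,[0,0,-1.05],[0,0,0]],[0.9,[0,0,-1.05],[0,0,0]]]'
python3 - <<'E'
from h import *
P,r=st();C=T(.02,.08,0);t=R.from_euler('z',-YAW).apply(P-C);sw=np.arctan2(-t[0],-t[1]);print(np.hypot(t[0],t[1]),sw)
rr=.12
for s in np.degrees(sw)-np.arange(6,61,6):
    p=knob(0,np.radians(s),P[2]); print(s.round(1),(r.inv().apply(p-P)/.03).round(2))
E
```

```text
t: 19.93
position: [0.5629, 0.2423, 0.1391]
eef_rot: [0.001, -0.57, 0.822, -0.001]
ft_force: [-0.6, 0.1, 1.3]
width: 0.0202
t: 20.6
position: [0.5632, 0.242, 0.1702]
eef_rot: [0.001, -0.57, 0.822, -0.001]
ft_force: [7.2, -1.7, -11.5]
width: 0.0199
t 20.60 pos [0.5632 0.242  0.1702] az -110.5 tilt [ 0.0024 -0.0009] F [  7.2  -1.7 -11.5] w 0.0199 q [ 0.36  0.51  1.76 -0.    0.87  2.29]
0.11859011046762721 1.6930711552575242
91.0 [ 0.42  0.03 -0.  ]
85.0 [ 0.83 -0.04  0.  ]
79.0 [ 1.24 -0.14  0.  ]
73.0 [ 1.63 -0.29  0.  ]
67.0 [ 2.   -0.48  0.  ]
61.0 [ 2.35 -0.71  0.  ]
55.0 [ 2.68 -0.97  0.  ]
49.0 [ 2.98 -1.26  0.  ]
43.0 [ 3.24 -1.59  0.  ]
37.0 [ 3.47 -1.94  0.01]
```

```bash
python3 -m jog '[[0.9,[0.42,0,0],[0,0,-6]],[0.9,[0.83,-0.06,0],[0,0,-12]],[0.9,[1.24,-0.17,0],[0,0,-18]],[0.9,[1.63,-0.31,0],[0,0,-24]],[0.9,[2,-0.5,0],[0,0,-30]],[0.9,[2.35,-0.72,0],[0,0,-36]],[0.9,[2.68,-0.98,0],[0,0,-42]],[0.9,[2.98,-1.27,0],[0,0,-48]],[0.9,[3.24,-1.6,0],[0,0,-54]],[0.9,[3.47,-1.95,0],[0,0,-60]]]'; python3 -m jog '[[0.9,[0,0,0],[0,0,0]]]'
python3 - <<'E'
from h import *
P,r=st();C=T(.02,.08,0);t=R.from_euler('z',-YAW).apply(P-C);sw=np.arctan2(-t[0],-t[1]);print(np.hypot(t[0],t[1]),sw)
for s in [*(np.degrees(sw)-np.arange(6,31,6)),0]:
    p=knob(0,np.radians(s),P[2]); print(s.round(1) if s else 0,(r.inv().apply(p-P)/.03).round(2))
go(knob(0,0,.1702),-13.9)
E
```

```text
t: 21.43
position: [0.5824, 0.1237, 0.1701]
eef_rot: [-0.001, 0.906, -0.424, 0.002]
ft_force: [7.9, 6.5, -11.7]
width: 0.0197
t: 21.52
position: [0.5837, 0.1224, 0.1698]
eef_rot: [-0.001, 0.907, -0.421, 0.002]
ft_force: [2.5, 3.5, -12.0]
width: 0.0201
t 21.52 pos [0.5837 0.1224 0.1698] az -49.8 tilt [ 0.004  -0.0003] F [  2.5   3.5 -12. ] w 0.0201 q [ 0.16  0.49  1.8  -0.    0.84  1.03]
0.11912496408911713 0.6217650291861899
29.6 [0.42 0.   0.  ]
23.6 [ 0.83 -0.06  0.  ]
17.6 [ 1.23 -0.18  0.  ]
11.6 [ 1.62 -0.33  0.01]
5.6 [ 2.   -0.52  0.01]
0 [ 2.32 -0.74  0.01]
t 21.52 pos [0.5837 0.1224 0.1698] az -49.8 tilt [ 0.004  -0.0003] F [  2.5   3.5 -12. ] w 0.0201 q [ 0.16  0.49  1.8  -0.    0.84  1.03]
SHIFT [2.324, -0.738, -0.006] TURN [-0.11, -0.21, -35.94] rows>= 5.0
```

```bash
python3 -m jog '[[0.9,[0.42,0,0],[0,0,-6]],[0.9,[0.83,-0.06,0],[0,0,-12]],[0.9,[1.23,-0.18,0],[0,0,-18]],[0.9,[1.62,-0.33,0],[0,0,-24]],[0.9,[2,-0.53,0],[0,0,-30]],[0.9,[2.31,-0.73,0],[0,0,-36]],[0.9,[2.31,-0.73,0],[0,0,-36]],[0.9,[2.31,-0.73,0],[0,0,-36]],[0.9,[2.31,-0.73,0],[0,0,-36]]]'
python3 - <<'E'
from h import *
go([.6448,.083,.1702],-13.9)
s=viewer.snapshot("side"); crop(s,(140,170,260,270),6,f"pics/b9_side.png")
E
```

```text
t: 22.27
position: [0.6447, 0.0838, 0.1693]
eef_rot: [-0.0, 0.993, -0.121, 0.001]
ft_force: [3.2, 2.8, -12.0]
width: 0.0202
t 22.27 pos [0.6447 0.0838 0.1693] az -13.9 tilt [ 0.0028 -0.0002] F [  3.2   2.8 -12. ] w 0.0202 q [ 0.08  0.56  1.67 -0.    0.91  0.33]
SHIFT [0.01, 0.025, -0.031] TURN [-0.03, -0.16, -0.02] rows>= 0.0
```

View pics/b9_side.png

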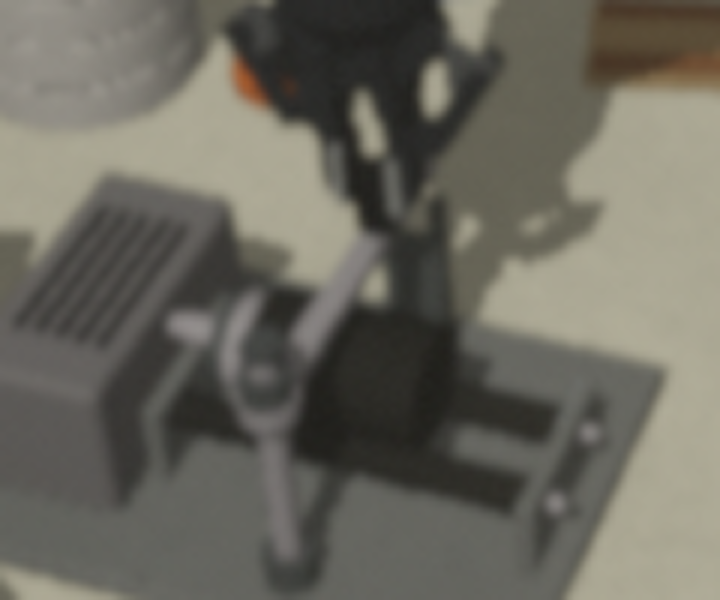

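The bar stands over the barrel, in line with the fork. I lower it in stages, watching the force.

```bash
python3 -m jog '[[0.9,[0,0,0.1],[0,0,0]],[0.9,[0,0,0.2],[0,0,0]],[0.9,[0,0,0.3],[0,0,0]],[0.9,[0,0,0.35],[0,0,0]],[0.9,[0,0,0.35],[0,0,0]]]'; python3 -m jog '[[0.9,[0,0,0.08],[0,0,0]],[0.9,[0,0,0.14],[0,0,0]],[0.9,[0,0,0.2],[0,0,0]],[0.9,[0,0,0.2],[0,0,0]]]'
```

```text
t: 22.73
position: [0.6445, 0.0838, 0.1585]
eef_rot: [-0.0, 0.993, -0.121, 0.001]
ft_force: [3.8, 2.2, -9.5]
width: 0.02
t: 23.07
position: [0.6445, 0.0838, 0.1521]
eef_rot: [-0.0, 0.993, -0.121, 0.001]
ft_force: [2.6, 1.0, -9.5]
width: 0.0204
```

```bash
python3 -m jog '[[0.9,[0,0,0.04],[0,0,0]],[0.9,[0,0,0.07],[0,0,0]],[0.9,[0,0,0.07],[0,0,0]]]'; python3 -m jog '[[0.9,[0,0,0.03],[0,0,0]],[0.9,[0,0,0.03],[0,0,0]]]'
```

```text
t: 23.32
position: [0.6445, 0.0838, 0.15]
eef_rot: [-0.0, 0.993, -0.121, 0.001]
ft_force: [2.5, 0.7, -9.8]
width: 0.02
t: 23.48
position: [0.6446, 0.0836, 0.1495]
eef_rot: [0.0, 0.993, -0.121, 0.001]
ft_force: [-1.3, -1.3, 0.5]
width: 0.0201
```

At z = 0.1495 the load dropped from 9.8 N to 0, so the bar rests on the barrel. I release.

```bash
python3 -m jog '[[0.8,[0,0,0],[0,0,0]],[0.6,[0,0,0],[0,0,0]],[0.3,[0,0,0],[0,0,0]],[0.1,[0,0,0],[0,0,0]],[0,[0,0,0],[0,0,0]],[0,[0,0,-0.5],[0,0,0]],[0,[0,0,-1.5],[0,0,0]],[0,[0,0,-2.5],[0,0,0]],[0,[0,0,-3.5],[0,0,0]],[0,[0,0,-3.5],[0,0,0]]]'; python3 -m jog '[[0,[-1,2,-1],[0,0,0]],[0,[-2,4,-1],[0,0,0]],[0,[-3,6,-1],[0,0,0]],[0,[-4,8,-1],[0,0,0]],[0,[-4,9,-1],[0,0,0]],[0,[-4,9,-1],[0,0,0]],[0,[-4,9,-1],[0,0,0]]]'
python3 - <<'E'
from h import *
st()
for n in("top","side"):
    s=viewer.snapshot(n); crop(s,(160,90,260,205) if n=="top" else (140,160,260,270),5,f"pics/f_{n}.png")
    W=cloud(s).reshape(-1,3);W=W[~np.isnan(W[:,0])]
    t=R.from_euler('z',-YAW).apply(W-T(0,0,0))
    k=t[(t[:,0]>-.06)&(t[:,0]<.075)&(abs(t[:,1])<.035)&(t[:,2]>.09)&(t[:,2]<.116)]
    for a in (-.015,.045,.06):
        m=k[abs(k[:,0]-a)<.01];print(n,a,((m[:,1].max()+m[:,1].min())/2).round(4),m[:,2].max().round(4))
    b=t[(abs(t[:,0]-.02)<.03)&(t[:,1]<.05)&(t[:,1]>-.025)&(t[:,2]>.116)&(t[:,2]<.13)]
    if len(b):print("bar z",np.median(b[:,2]),b[:,0].mean(),np.polyfit(b[:,1],b[:,0],1))
    kn=t[(abs(t[:,0]-.02)<.03)&(abs(t[:,1]+.04)<.02)&(t[:,2]>.135)&(t[:,2]<.17)];print("knob",len(kn),kn.mean(0) if len(kn) else '',kn[:,2].max() if len(kn) else '')
E
```

```text
t: 24.32
position: [0.647, 0.0839, 0.2608]
eef_rot: [-0.001, 0.993, -0.121, 0.006]
ft_force: [1.9, 0.6, 0.6]
width: 0.0856
t: 24.9
position: [0.4686, -0.1436, 0.2887]
eef_rot: [-0.001, 0.993, -0.121, 0.006]
ft_force: [-0.6, -0.0, -0.1]
width: 0.0857
t 24.90 pos [ 0.4686 -0.1436  0.2887] az -13.9 tilt [ 0.0118 -0.    ] F [-0.6 -0.  -0.1] w 0.0857 q [-0.36  0.21  1.91  0.    1.01 -0.12]
top -0.015 -0.0032 0.1156
top 0.045 -0.0033 0.1154
top 0.06 -0.0032 0.113
bar z 0.11838667584771734 0.0174170798049784 [-0.00101247  0.01742813]
knob 44 [ 0.01520721 -0.04342467  0.15159901] 0.15848157766825577
side -0.015 0.0031 0.113
side 0.045 0.0015 0.1145
side 0.06 0.0089 0.1145
bar z 0.11995674166359471 0.01807626428467131 [0.02068632 0.0178274 ]
knob 71 [ 0.01598148 -0.03421685  0.15043239] 0.15941616705104644
```

View pics/f_side.png

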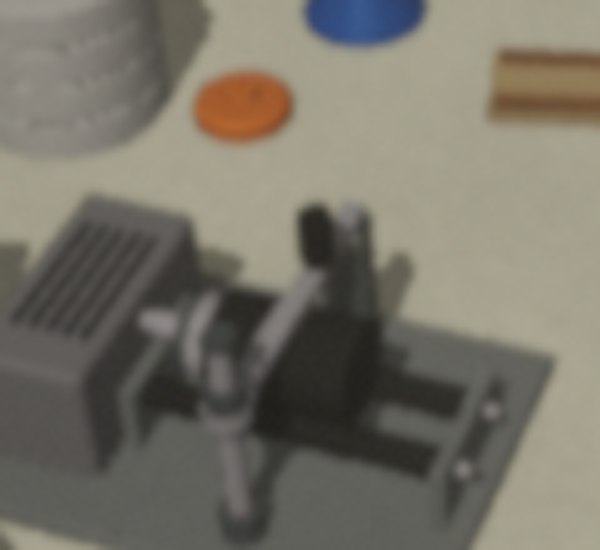

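View pics/f_top.png

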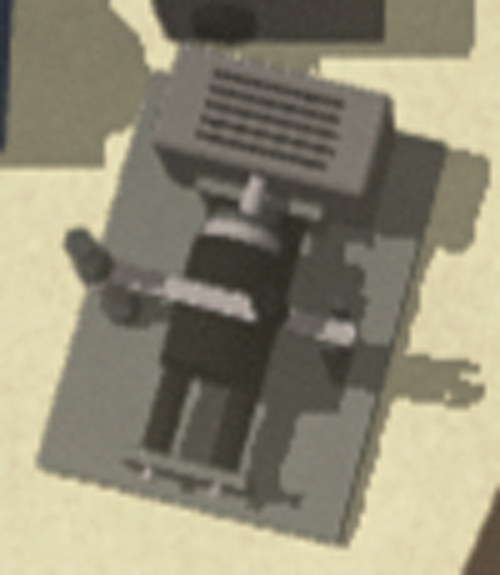

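The bar lies across the barrel in the fork. Its top is at about 0.119, so the lift is about 9 mm, and the swing is about 0. The barrel still touches the stop and the arm is clear, so I hand in.

```bash
python3 -m jog '[[0,[0,0,0],[0,0,0]],[0,[0,0,0],[0,0,0]],[0,[0,0,0],[0,0,0]]]'; python3 -c "
from plant import arm
print(arm.close_job())"
```

```text
t: 25.25
position: [0.4675, -0.1458, 0.2888]
eef_rot: [-0.0, 0.992, -0.123, 0.005]
ft_force: [1.1, 0.4, -0.1]
width: 0.0853
the job is handed in; nothing more can be done
None
```

The tumbler is loaded, and I handed the job in at about 25 s of the 72 s allowed. The hand-in gives no verdict, so what follows is from my own checks.

**What I did**
- I lifted the bar about 31 mm out of the fork, swung it to about 1.7 rad and lowered it before letting go.
- I took the black barrel from the chocks, set it on the rollers and slid it along in 1 mm steps. At the last step the arm stalled with about 5–6 N along the axis, well under the 16 N that moves the stop. I released the barrel there.
- I swung the bar back and lowered it in the fork. The load on the knob fell from 9.8 N to about 0, which meant the bar was resting on the barrel, and only then did I let go.

**Last checks**
- **Bar:** its top is about 0.119 m high, a lift of about 9 mm. The top camera puts its swing at about 0 rad. The side camera fit gave about 0.02 rad, still within the 0.05 limit.
- **Barrel:** it is parallel to the rollers. In the top camera it shows the same 3 mm sideways offset as the rollers do, so I take that as camera error and the barrel as centred.
- **Clearance:** the arm stood clear of everything when I handed in. I did not measure the bystanders' positions at the end.

**Disagreements:** the two cameras differ by several mm sideways, 3–8 mm at most points and more at one, so neither is good to 2 mm on its own. The barrel's contact with the stop therefore rests mainly on the touch reading. The pictures show no gap, but I couldn't measure one to 2 mm. I also had no direct reading of the spring force on the barrel.

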